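# Carry a wet medallion on a scraper into the drying jig

## Robot

A 6-joint arm with a two-finger parallel gripper is mounted at the origin on the work surface. World frame = base frame: x ahead of the robot, y to its left, z up, the work surface at z = 0. Lengths are in m, angles in degrees, forces in N, time in s.
With the tool pointing down it reaches from about 0.15 to 0.775 m from the base axis. Payload 6.1 kg.
Tool frame: the origin (TCP) lies at the very end of the fingers, on their centre line; the grasp point (between the pads) lies 19 mm behind it; z points along the fingers, y is the direction in which the jaws open and shut (so a half turn about z gives the same grasp; the last joint's range is limited). The gripper opens to 85 mm and grips with 20 to 120 N. Pads are 22 mm wide; open, the fingers measure 114 mm over their backs; the gripper's body (76 mm by 85 mm) begins 54 mm behind the grasp point. The pads swing forward as they close: fully open they stand 13 mm farther back than shut.
Start: joints at [-67.895, 7.208, -2.269, 80.523, 0, 90], TCP at [0.198, -0.486, 0.192] pointing down, gripper open.
Joint ranges: [-155.77, 155.77], [-54.66, 111.73], [-72.52, 77.12], [-102.08, 115.82], [-83.92, 84.16], [-180, 180]. Speed limits (degrees/s): [136.94, 136.94, 172.46, 180, 180, 180].

## Interface

Orientations are given as [roll, pitch, yaw] about the fixed x, y, z axes, in that order (R = Rz(yaw) Ry(pitch) Rx(roll)).
In Python, from plant import sense, snapshot, sign_off, search_frame, tip_of gives the robot as it stands.
- The arm moves only by the tool apply_moves, never from a script. Its argument "series" is a list of rows, each an object with "delta_pos": the shift along the world's x, y, z in mm, a list of three; "roll": the turn about the world's z in rad. A call has 1 to 12 rows; each row shifts and turns the commanded pose from where the row before left it; what a row does not reach is not made up. A row lasts 1/10 s, in which the tool goes at most 50 mm and 8.59 degrees, less where a joint would pass 70% of its speed; a pose out of reach is approached as far as the arm can. A call with a gripper value outside its range is refused whole. "fingers" is the opening, from 0 (shut) to 1 (fully open), set as the call begins (left out, the last holds). The fingers move at their own pace and stop on an object; "squeeze" is the grip in N (left out, the last holds). Time passes only in rows, so rows that do not move let the fingers close. It gives the time, the measured TCP pose, the force and the opening at its end, in the units of the state.
- sense(): the state, without advancing time (a new reading comes with each control period).
- snapshot(name): name is "side" or "top" or "wrist"; returns a dict with "img" (420x560x3 uint8, blue, green, red), "mtx" (3x3 intrinsics, pixels), "k1" (the pictures are not rectified: a ray, as slopes to the right and down, at radius r is drawn at 1 + k1 r^2 times it, then the intrinsics apply), "R" (3x3) and "t" (3): a world point X has camera coordinates R X + t. Camera axes: x right, y down, z forward; pixel columns grow to the right and rows downward; lengths in m; the calibration is good to about 2 mm. A picture is of the moment at which its call begins. There is no depth.
- sign_off(): hands the job in, once; it reports no verdict.
Trained networks look in a picture, given as the dict that the camera call returned (one of the last four; its "shot" number tells which), for a name from the list of things; names that differ only in an ending like _2 or _b are one class to them, and where a whole thing is asked for, a point or a joint stands for the part that bears it (a point fixed in the world has none). Each returns a list of dicts, best first, with "confidence" (0 to 1); they miss things now and then, are a little off and sometimes report something else, mostly with a low value. They report only what shows in the picture. A call takes as long as a camera call. They do not tell look-alikes from the thing itself.
- search_frame(picture, label): "point" ([column, row] in pixels, amid what is visible of it).
- tip_of(picture, label): "point" ([column, row] in pixels: a listed point, or the origin of a listed thing).
The state is a dict: "time": time; "qpos": joint angles; "qd": joint speeds; "tau": joint torques, N m; "tcp_pos": TCP position; "eef_rot": TCP orientation; "force": force on the tool from outside, world axes, zero at the start; "wrist_torque": the same for the moment, N m; "opening": opening from 0.0 (shut) to 1.0 (fully open).
Only numpy, scipy, OpenCV 4.12 (cv2) and the standard library are available. Lean on these libraries where they do the work, as an engineer would, in place of code of your own. Each camera call takes 0.05 s, during which the arm holds its last target.

## Task

Pick up the cranked scraper by its handle with the wet medallion balanced on its blade, carry it level to the grey jig, set the medallion on the jig's ledges and push it with the scraper's heel between the orange sprung rollers until it meets the black stop on the red fence; keep pressing it there gently, with roughly 6 to 8 N, for half a second. Then draw the blade out from under it, leaving it home against the stop, lay the scraper back on its wooden rest and let go. Never touch the wet medallion with the gripper, tip it or ram it (11 N on the stop chips the rim), and leave the yellow tape, red lid and sanding block where they are.

Things in the scene. Friction and masses are not known exactly. Their poses are not given: they have to be found in the camera images.
- scraper: Cranked scraper, 0.2 kg, on the rest at first. Origin below the grip's middle, in the plane of the blade's underside; x runs to the blade tip, z up. Black handle: bar 22 mm wide (y), 22 mm high, centre line at z = 30 mm, x = -57 to +93 mm; grip it across y at x = 0. Steel blade 44 mm wide, 3 mm thick (z = 0 to 3 mm), from the heel to the tip at x = +175 mm.
- heel (a point): Middle of the foot of the front face of the scraper's heel, at scraper x = +98, z = 3 mm. The heel is an upright steel plate 40 mm wide reaching 25 mm above this point; its flat front pushes the medallion's rear edge.
- medallion: Round cream medallion with teal and purple petals, diameter 70 mm, 8 mm thick, about 90 g (varies), slippery glaze, wet on top. Origin at the centre of its underside, z up. At first loose on the blade, centre 138 to 146 mm ahead of the scraper's origin, up to 3 mm aside. It overhangs the blade 13 mm each side; 5 to 13 mm gap to the heel.
- rest: Fixed wooden rest. Origin on the table under the medallion's first place; x as the scraper's. Blade bed 80 x 60 mm, top at z = 15 mm, x = -50 to +30 mm. Tail post at x = -187 mm (14 mm thick), top 34 mm, carries the handle between two ears 36 mm apart, 46 mm high. The scraper lies with its origin at x = -142, y = 0, z = 15 mm of the rest, same direction.
- jig: Fixed jig, origin on the table, x = pushing direction. Two grey ledges, tops at z = 24 mm, x = -85 to +58 mm; channel between them 54 mm wide (y = +-27), open at both ends, floor at z = 6 mm: the blade sinks into it till the medallion lies on the ledges, and passes under it and the fence. Rails on the ledges, 10 mm high, 73 mm apart from x = -20 mm on, flare to 82 mm at x = -31 mm.
- landing (a point): Where to set the medallion down: point at ledge height (24 mm) on the jig's middle line, at jig x = -45 mm; its underside centre goes about here, clear of the rails and rollers.
- rollers (a point): Midpoint between two orange sprung rollers (16 mm round, upright axes) at jig x = -14 mm, one in each rail, 58 mm apart at rest, yielding sideways with 1.5 to 3 N each. Passing between them resists the push with up to about 6.5 N, then falling to 3 to 0 N: that first rise of force is not the stop. A medallion at home lies with its centre 4 to 20 mm beyond them, held on the stop by them.
- fence: Red fence across the jig, 100 mm wide (y), 10 mm thick, rigid, axes as the jig's. Origin: middle of the lower edge of its face, at ledge height, 43 mm ahead (+x) of the jig's origin; channel free below. A rigid black stop plate, 24 mm wide, stands out of the middle of the face towards -x by 2 to 18 mm: differs each time and is not measured, find it by feel. The medallion's rim rests on it at home.
- tape: Yellow tape ring, outer diameter 90 mm, 24 mm high, between the task's things; origin at its underside. Leave alone.
- lid: Red can lid, 104 mm across, 10 mm high, lying flat on the table; origin at its underside. Leave alone.
- block: Sanding block 50 x 30 x 25 mm, wood over teal; origin at its underside. Leave alone.
There are look-alikes about, which are no part of the job. Leave any green look-alike of the medallion alone.

How it is judged:
By the outcome, as a careful person would: the job done as asked, in the order asked, and still so for the second after the job is handed in, with the robot touching nothing.
It also fails if it takes over 72 s, if anything falls off the work surface, if the arm or the gripper's body presses on something with over 40 N, if the wrist force passes 120 N, or if a joint passes its speed limit or range.

## Working session

There is one attempt and no reset: what is moved stays moved. The work goes in short steps, Python scripts to look and compute and a tool call to move; the robot and the scene stay as the last step left them, time stands still between calls to the robot, and variables do not carry over. Pictures are saved under pics/ and viewed, and the job is handed in when it is done.

Besides the shell and the picture viewer there is one more tool, called after "Request:" as name(argument=value, ...) on one line, values as JSON. apply_moves: Moves the arm, as the interface text tells. Its arguments: {"type":"object","properties":{"series":{"type":"array"},"fingers":{"type":"number"},"squeeze":{"type":"number"}},"required":["series"]}

```bash
mkdir -p pics; ls; python3 - <<'E'
from plant import *
import cv2
print(sense())
for n in ["side","top","wrist"]:
    p=snapshot(n); cv2.imwrite(f"pics/{n}0.png",p["img"]); print(n,p["mtx"].tolist(),p["k1"],p["R"].tolist(),p["t"].tolist(),p["shot"])
    for l in ["scraper","heel","medallion","rest","jig","landing","rollers","fence","tape","lid","block"]:
        print(l,[(([round(v) for v in d["point"]]),round(d["confidence"],2)) for d in tip_of(p,l)][:4])
print(sense()["time"])
E
```

```text
pics
{'time': 0.0, 'qpos': array([-6.78968895e+01,  7.24176599e+00, -2.32805421e+00,  8.05234810e+01,
        5.38473417e-04,  8.99990183e+01]), 'qd': array([-0.0702182 , -0.0559021 , -0.06517205,  0.02970387,  0.00082853,
       -0.00337471]), 'tau': array([-1.55258931e-03, -4.35913861e+01,  3.52925670e+01,  1.72198709e-02,
       -1.88636859e-04,  5.41058014e-06]), 'tcp_pos': array([ 0.19736589, -0.48596953,  0.1913108 ]), 'eef_rot': array([-1.79906699e+02, -5.40071346e-04,  2.21040913e+01]), 'force': array([-0.48806323,  0.70038624,  0.40520817]), 'wrist_torque': array([-0.02725993,  0.02899626,  0.03779145]), 'opening': 1.0010198689389957}
side [[383.39866001874253, 0.0, 277.97857903086003], [0.0, 383.39866001874253, 212.7762643998867], [0.0, 0.0, 1.0]] 0.013892396553519664 [[0.7107555325118387, -0.7032529735035922, -0.016181108187286443], [-0.4834689155313025, -0.4716593737356348, -0.7374247370968069], [0.5109641677444701, 0.5319517745300457, -0.675235461787617]] [-0.4318900177273041, 0.3213517280650797, 0.4496530130087416] 1
scraper [([333, 321], 0.96), ([224, 176], 0.73)]
heel
[... 1065 characters left out ...]
0.32), ([349, 190], 0.26)]
fence [([187, 165], 0.84)]
tape [([261, 150], 0.78)]
lid [([270, 216], 0.94), ([260, 150], 0.45), ([278, 260], 0.39), ([350, 192], 0.27)]
block [([275, 259], 0.66)]
wrist [[295.1151843793724, 0.0, 274.7720050028395], [0.0, 295.1151843793724, 214.13561855823357], [0.0, 0.0, 1.0]] -0.06270563984249566 [[0.3754113481293336, -0.9268581459579333, 0.0005449469135755287], [-0.8916343596415087, -0.36098375831564217, 0.27327439495677375], [-0.25308988206246635, -0.10307620241227489, -0.9619359688117867]] [-0.5252716969027654, -0.03564537017146999, 0.37891623224375764] 3
scraper []
heel []
medallion []
rest []
jig []
landing []
rollers []
fence []
tape []
lid []
block []
1.8
```

View pics/side0.png

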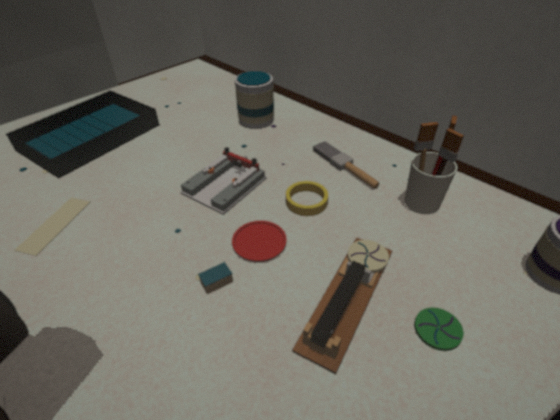

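View pics/top0.png

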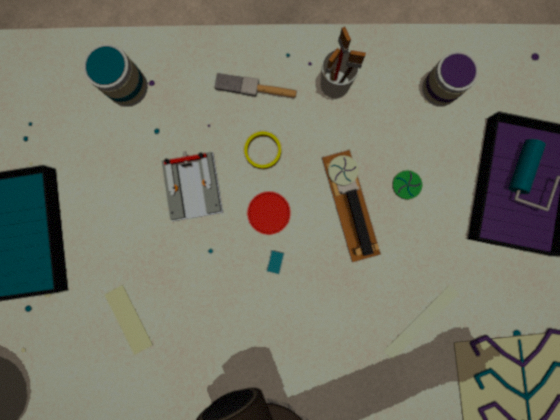

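```bash
cat > h.py <<'E'
import numpy as np, cv2
class Cam:
    def __init__(s,p):
        s.K=np.array(p["mtx"]);s.k=p["k1"];s.R=np.array(p["R"]);s.t=np.array(p["t"])
    def proj(s,X):
        X=np.atleast_2d(X).astype(float);c=X@s.R.T+s.t
        x=c[:,:2]/c[:,2:];r2=(x**2).sum(1,keepdims=True);x=x*(1+s.k*r2)
        return x*[s.K[0,0],s.K[1,1]]+s.K[:2,2]
    def unproj(s,uv,z):
        uv=np.atleast_2d(uv).astype(float);d=(uv-s.K[:2,2])/[s.K[0,0],s.K[1,1]]
        x=d.copy()
        for _ in range(20): x=d/(1+s.k*(x**2).sum(1,keepdims=True))
        r=np.c_[x,np.ones(len(x))]@s.R
        c=-s.R.T@s.t
        return c+r*((np.broadcast_to(z,len(r))-c[2])/r[:,2])[:,None]
def crop(img,x0,y0,w,h,f,name):
    c=cv2.resize(img[y0:y0+h,x0:x0+w],None,fx=f,fy=f,interpolation=cv2.INTER_CUBIC);cv2.imwrite(name,c)
E
python3 - <<'E'
import cv2,numpy as np,pickle
from h import *
K=[[379.33299368798754, 0.0, 278.94907220694336], [0.0, 379.33299368798754, 210.72474115956913], [0.0, 0.0, 1.0]]
top=Cam(dict(mtx=K,k1=-0.023542799921910895,R=[[0.0034793904854687387, -0.9997084894347511, -0.023892048759746487], [-0.9970367135222177, -0.0016320213967399514, -0.07690987189545966], [0.07684845952044231, 0.024088849251241905, -0.9967517452260046]],t=[-0.029363775292995695, 0.559078936568244, 0.8662769405924183]))
pickle.dump(top,open("top.pkl","wb"))
a=cv2.imread("pics/top0.png")
crop(a,310,140,90,130,6/1.4,"pics/topscr.png")
crop(a,150,140,80,90,6,"pics/topjig.png")
print(top.unproj([[344,170],[366,248],[192,196],[187,165],[262,150],[269,213],[275,262]],[.026,.045,.024,.03,.01,0.01,.02]))
E
```

```text
[[ 0.6545598  -0.17990145  0.026     ]
 [ 0.47350347 -0.22475684  0.045     ]
 [ 0.59338053  0.17695054  0.024     ]
 [ 0.66615968  0.18891399  0.03      ]
 [ 0.70629753  0.01358607  0.01      ]
 [ 0.55456856 -0.00409963  0.01      ]
 [ 0.43991485 -0.01915455  0.02      ]]
```

View pics/topscr.png

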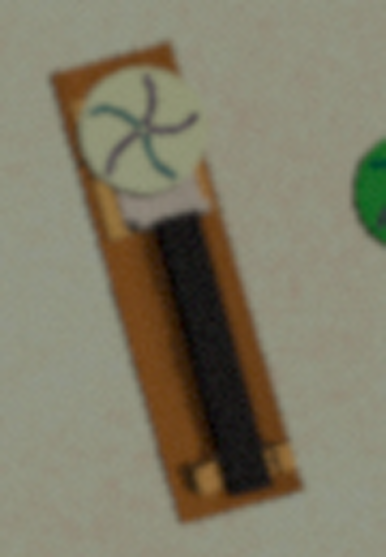

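View pics/topjig.png

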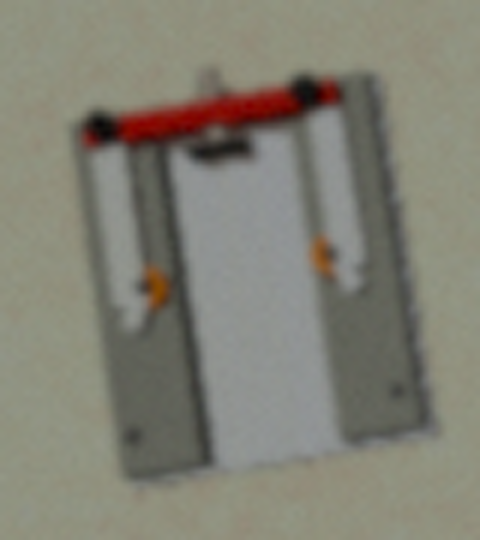

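```bash
python3 - <<'E'
import numpy as np
R=np.array([[0.3754113481293336, -0.9268581459579333, 0.0005449469135755287], [-0.8916343596415087, -0.36098375831564217, 0.27327439495677375], [-0.25308988206246635, -0.10307620241227489, -0.9619359688117867]]);t=np.array([-0.5252716969027654, -0.03564537017146999, 0.37891623224375764])
c=-R.T@t; tcp=np.array([.1974,-.486,.1913]); d=c-tcp
a=np.radians(22.1);Z=np.array([[np.cos(a),np.sin(a)],[-np.sin(a),np.cos(a)]])
print(c,Z@d[:2],d[2],Z@R[2][:2],R[2])
E
```

```text
[ 0.26131018 -0.4606625   0.37452037] [ 0.0687472  -0.00056865] 0.18322036511854542 [-0.27327479 -0.0002845 ] [-0.25308988 -0.1030762  -0.96193597]
```

Request:
apply_moves(series=[{"delta_pos": [32, 27, 0], "roll": -0.014}, {"delta_pos": [32, 27, 0], "roll": -0.014}, {"delta_pos": [32, 27, 0], "roll": -0.014}, {"delta_pos": [32, 27, 0], "roll": -0.014}, {"delta_pos": [32, 27, 0], "roll": -0.014}, {"delta_pos": [32, 27, 0], "roll": -0.014}, {"delta_pos": [32, 27, 0], "roll": -0.014}, {"delta_pos": [32, 27, 0], "roll": -0.014}, {"delta_pos": [32, 27, 0], "roll": -0.014}, {"delta_pos": [32, 27, 0], "roll": -0.014}, {"delta_pos": [0, 0, 0], "roll": 0}, {"delta_pos": [0, 0, 0], "roll": 0}], fingers=1)

```text
time: 3.0
tcp_pos: [0.518, -0.2156, 0.1917]
eef_rot: [-180.0, 0.0, 14.2]
force: [-0.2, 0.1, -0.7]
opening: 1.0
```

```bash
python3 - <<'E'
from plant import *
import cv2,pickle
from h import *
p=snapshot("wrist"); cv2.imwrite("pics/w1.png",p["img"]);pickle.dump(p,open("w1.pkl","wb"))
s=sense();print(s["time"],s["tcp_pos"],s["eef_rot"],s["force"],s["wrist_torque"])
for l in ["scraper","heel","medallion"]:
    print(l,[(([round(v) for v in d["point"]]),round(d["confidence"],2)) for d in tip_of(p,l)][:4])
E
```

```text
3.05 [ 0.51739853 -0.21625784  0.19189385] [-1.79991632e+02  3.75377284e-02  1.41259700e+01] [-0.21461039  0.67739886  0.15008906] [ 0.00284282  0.02289029 -0.01403334]
scraper [([274, 189], 0.79)]
heel [([273, 110], 0.85), ([115, 118], 0.16)]
medallion [([276, 66], 0.87), ([388, 128], 0.68), ([116, 119], 0.48)]
```

View pics/w1.png

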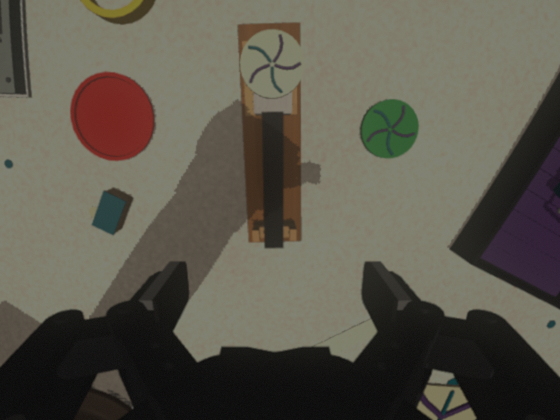

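```bash
python3 - <<'E'
import pickle
from h import *
p=pickle.load(open("w1.pkl","rb"));c=Cam(p);g=cv2.cvtColor(p["img"],cv2.COLOR_BGR2GRAY).astype(float)
L=[];Rr=[]
for r in range(120,222,4):
    row=cv2.GaussianBlur(g,(3,3),0)[r];m=row[268:279].mean()
    th=(m+row[250:255].mean())/2 if 0 else m+18
    i=268
    while row[i]<th:i-=1
    j=278
    while row[j]<th:j+=1
    L.append([i+(row[i]-th)/(row[i]-row[i+1]),r]);Rr.append([j-(row[j]-th)/(row[j]-row[j-1]),r])
L=np.array(L);Rr=np.array(Rr)
# top edges at z=.056
l=c.unproj(L,.056);r=c.unproj(Rr,.056)
print("width",np.linalg.norm(l-r,axis=1).round(4))
for q in (l,r,(l+r)/2):
    k=np.polyfit(q[:,0],q[:,1],1);print(k,np.degrees(np.arctan(k[0])),np.std(np.polyval(k,q[:,0])-q[:,1]))
crop(p["img"],225,10,100,120,5,"pics/w1a.png");crop(p["img"],225,190,100,70,6,"pics/w1b.png")
pickle.dump((l,r),open("lr.pkl","wb"))
E
```

```text
width [0.042  0.0413 0.0408 0.0388 0.04   0.0369 0.0389 0.0419 0.0405 0.0327
 0.0326 0.0319 0.0325 0.032  0.0322 0.0323 0.0375 0.0281 0.0268 0.0271
 0.0248 0.0248 0.0237 0.0223 0.0228 0.0374]
[ 0.42523929 -0.41761762] 23.037103572497106 0.0024868546658590807
[ 0.24418014 -0.35418849] 13.721977918221258 0.0036521862824212105
[ 0.3336894  -0.38571553] 18.453308024808297 0.002511959729303636
```

View pics/w1a.png

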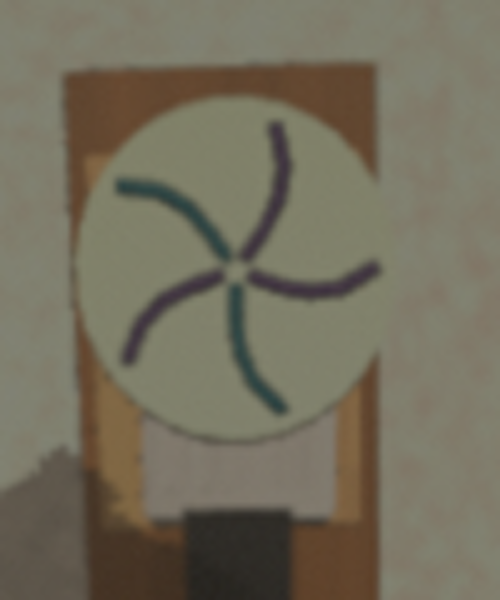

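View pics/w1b.png

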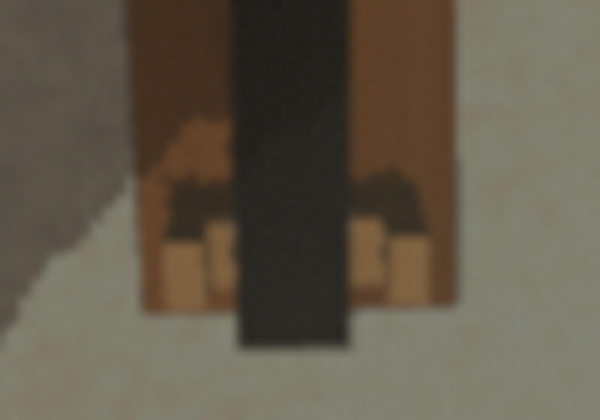

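```bash
python3 - <<'E'
import pickle
from h import *
p=pickle.load(open("w1.pkl","rb"));c=Cam(p);f=p["img"].astype(float);f=cv2.GaussianBlur(f,(3,3),0)
ch=f[:,:,2]/(f.sum(2)+1)
L=[];Rr=[]
for r in range(118,222,4):
    row=ch[r];m=np.median(row[268:279]);
    tl=(m+np.median(row[252:258]))/2; tr=(m+np.median(row[289:295]))/2
    i=270
    while row[i]<tl:i-=1
    j=276
    while row[j]<tr:j+=1
    L.append([i+(row[i]-tl)/(row[i]-row[i+1]),r]);Rr.append([j-(row[j]-tr)/(row[j]-row[j-1]),r])
L=np.array(L);Rr=np.array(Rr)
l=c.unproj(L,.056);r=c.unproj(Rr,.056)
print("width",np.linalg.norm(l-r,axis=1).round(4))
for q in (l,r,(l+r)/2):
    k=np.polyfit(q[:,0],q[:,1],1);print(k,np.degrees(np.arctan(k[0])),np.std(np.polyval(k,q[:,0])-q[:,1]))
o=lambda x,y,x0,y0,fc:[x0+(x+.5)/fc-.5,y0+(y+.5)/fc-.5]
fr=c.unproj([o(186,512,225,10,5),o(290,512,225,10,5)],.056);re=c.unproj([o(238,345,225,190,6),o(350,345,225,190,6)],.056)
print(fr,re,np.linalg.norm(fr.mean(0)-re.mean(0)),np.linalg.norm(fr[0]-fr[1]),np.linalg.norm(re[0]-re[1]))
d=fr.mean(0)-re.mean(0);print("yaw",np.degrees(np.arctan2(d[1],d[0])))
print("rest pl", )
# medallion ellipse: left 77,right ~384, top 95 bottom 442
pts=[o(77,265,225,10,5),o(382,265,225,10,5),o(232,95,225,10,5),o(237,442,225,10,5)]
m=c.unproj(pts,.026);print(m,m[:2].mean(0),m[2:].mean(0))
# rest front corners z~.? base thin
print(c.unproj([o(65,73,225,10,5),o(376,66,225,10,5),o(142,312,225,190,6),o(458,303,225,190,6)],.004))
print(c.proj([[.5174,-.2163,.03]]))
E
```

```text
width [0.0213 0.0214 0.0214 0.0213 0.0215 0.0225 0.0218 0.0217 0.0215 0.0215
 0.0214 0.0215 0.0215 0.0214 0.0214 0.0214 0.0211 0.0213 0.0211 0.0209
 0.021  0.0211 0.0212 0.0206 0.021  0.0211]
[ 0.26176453 -0.33841634] 14.668873800277591 0.00013881074946411968
[ 0.2545377  -0.35650746] 14.280678224745998 0.0002306048094491388
[ 0.25815264 -0.34747215] 14.475027650949068 0.00013270725724890425
[[ 0.59956175 -0.18159574  0.056     ]
 [ 0.60477967 -0.2023158   0.056     ]] [[ 0.45557265 -0.2190826   0.056     ]
 [ 0.46085928 -0.24005085  0.056     ]] 0.1487869316889753 0.02136697552613258 0.021624434772711993
yaw 14.642315488904133
rest pl
[[ 0.64556787 -0.14476929  0.026     ]
 [ 0.66172436 -0.20906233  0.026     ]
 [ 0.6867297  -0.16922733  0.026     ]
 [ 0.61827114 -0.18744975  0.026     ]] [ 0.65364612 -0.17691581  0.026     ] [ 0.65250042 -0.17833854  0.026     ]
[[ 0.68862054 -0.12961307  0.004     ]
 [ 0.70709773 -0.19734088  0.004     ]
 [ 0.43687828 -0.19971366  0.004     ]
 [ 0.45620715 -0.2676077   0.004     ]]
[[274.96058087 191.15193952]]
```

Request:
apply_moves(series=[{"delta_pos": [-2, 0, -20], "roll": 0.006}, {"delta_pos": [-2, 1, -30], "roll": 0}, {"delta_pos": [0, 0, -30], "roll": 0}, {"delta_pos": [0, 0, -25], "roll": 0}, {"delta_pos": [0, 0, -20], "roll": 0}, {"delta_pos": [0, 0, -16], "roll": 0}, {"delta_pos": [0, 0, -12], "roll": 0}, {"delta_pos": [0, 0, -8], "roll": 0}, {"delta_pos": [0, 0, -4], "roll": 0}, {"delta_pos": [0, 0, 0], "roll": 0}, {"delta_pos": [0, 0, 0], "roll": 0}], fingers=0.6)

```text
time: 4.3
tcp_pos: [0.514, -0.2156, 0.0278]
eef_rot: [180.0, -0.0, 14.4]
force: [0.5, -0.2, -0.8]
opening: 0.601
```

Request:
apply_moves(series=[{"delta_pos": [0, 0, 0], "roll": 0}, {"delta_pos": [0, 0, 0], "roll": 0}, {"delta_pos": [0, 0, 0], "roll": 0}], fingers=0.35, squeeze=20)

```text
time: 4.6
tcp_pos: [0.5138, -0.2155, 0.0275]
eef_rot: [180.0, -0.0, 14.4]
force: [0.8, -0.2, -0.3]
opening: 0.348
```

```bash
python3 - <<'E'
from plant import *
import cv2,pickle
from h import *
p=snapshot("wrist"); cv2.imwrite("pics/w2.png",p["img"]);pickle.dump(p,open("w2.pkl","wb"))
s=sense();print(s["time"],s["tcp_pos"],s["eef_rot"],s["force"],s["wrist_torque"],s["opening"])
E
```

```text
4.65 [ 0.5137162  -0.21541994  0.02734742] [ 1.79984880e+02 -1.90703362e-02  1.44326244e+01] [-0.43230081 -0.13691285 -0.40956424] [ 0.02306645 -0.03543022 -0.01714083] 0.3528502122045096
```

View pics/w2.png

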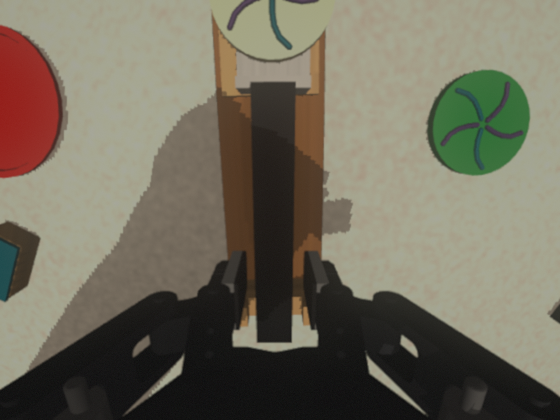

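Request:
apply_moves(series=[{"delta_pos": [0, 0, 0], "roll": 0}, {"delta_pos": [0, 0, 0], "roll": 0}, {"delta_pos": [0, 0, 0], "roll": 0}, {"delta_pos": [0, 0, 0], "roll": 0}], fingers=0, squeeze=20)

```text
time: 5.05
tcp_pos: [0.5135, -0.2154, 0.0271]
eef_rot: [-180.0, 0.0, 14.4]
force: [0.3, -0.7, 0.5]
opening: 0.001
```

Request:
apply_moves(series=[{"delta_pos": [0, 0, 0], "roll": 0}, {"delta_pos": [0, 0, 0], "roll": 0}, {"delta_pos": [0, 0, 0], "roll": 0}], fingers=0, squeeze=100)

```text
time: 5.35
tcp_pos: [0.5136, -0.2154, 0.0271]
eef_rot: [-180.0, 0.0, 14.4]
force: [0.2, -0.4, 1.1]
opening: 0.002
```

Request:
apply_moves(series=[{"delta_pos": [0, 0, 1], "roll": 0}, {"delta_pos": [0, 0, 2], "roll": 0}, {"delta_pos": [0, 0, 4], "roll": 0}, {"delta_pos": [0, 0, 6], "roll": 0}, {"delta_pos": [0, 0, 7], "roll": 0}, {"delta_pos": [0, 0, 7], "roll": 0}, {"delta_pos": [0, 0, 7], "roll": 0}, {"delta_pos": [0, 0, 7], "roll": 0}, {"delta_pos": [0, 0, 5], "roll": 0}, {"delta_pos": [0, 0, 3], "roll": 0}, {"delta_pos": [0, 0, 1], "roll": 0}, {"delta_pos": [0, 0, 0], "roll": 0}])

```text
time: 6.55
tcp_pos: [0.5136, -0.2154, 0.0771]
eef_rot: [-180.0, -0.0, 14.4]
force: [-0.1, 0.5, -1.0]
opening: -0.002
```

```bash
python3 - <<'E'
from plant import *
import cv2,pickle
from h import *
s=sense();print(s["time"],s["tcp_pos"],s["eef_rot"],s["force"],s["wrist_torque"],s["opening"])
for n in ["wrist","side","top"]:
    p=snapshot(n); cv2.imwrite(f"pics/{n}3.png",p["img"]);pickle.dump(p,open(f"{n}3.pkl","wb"))
    if n=="side": crop(p["img"],250,180,180,150,4.4,"pics/side3c.png")
E
```

```text
6.55 [ 0.51355687 -0.21538289  0.07708518] [-1.79998590e+02 -1.27163175e-04  1.44264361e+01] [-0.08466997  0.46947584 -1.00019844] [ 0.03188622  0.08650323 -0.01207067] -0.0019567499128321855
```

View pics/wrist3.png

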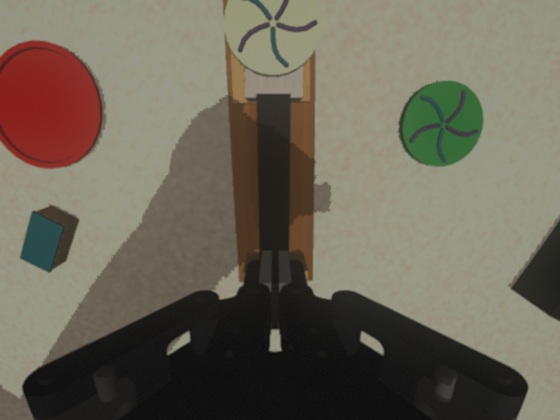

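View pics/side3c.png

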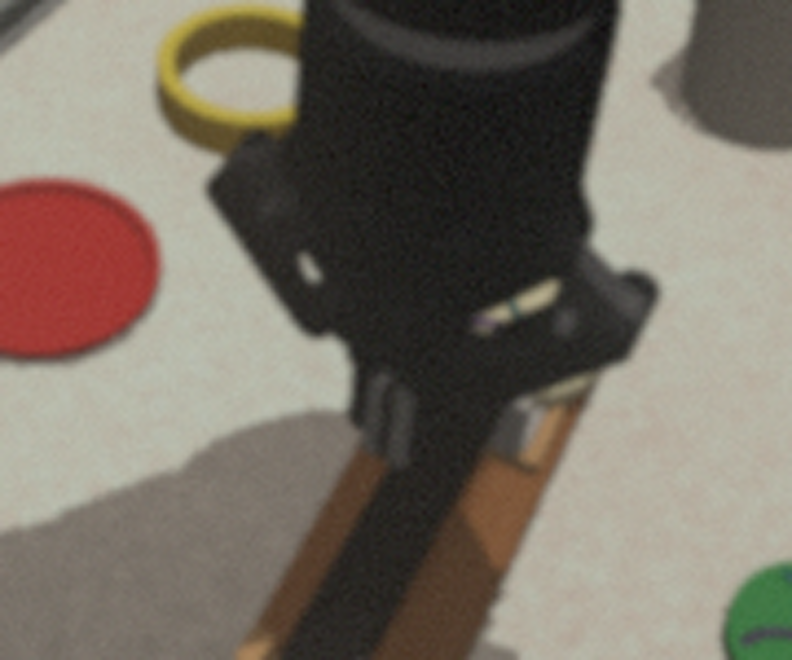

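```bash
python3 - <<'E'
import pickle
from h import *
p=pickle.load(open("wrist3.pkl","rb"));c=Cam(p)
T=np.array([.51356,-.21538,.07709])
print(c.proj([T,T+[0,0,.019],T+[0,0,.03]]))
d=np.array([np.cos(np.radians(14.43)),np.sin(np.radians(14.43)),0])
print(c.proj([T+.011*d,T-.011*d]))
t=Cam(pickle.load(open("top3.pkl","rb")));s=Cam(pickle.load(open("side3.pkl","rb")))
print(t.proj([T]),s.proj([T]))
print((np.array(s.proj([T]))-[250,180])*4.4)
crop(p["img"],200,200,150,140,4.2,"pics/w3c.png")
p=pickle.load(open("w2.pkl","rb"))
crop(p["img"],200,200,150,160,3.7,"pics/w2c.png")
p=pickle.load(open("top3.pkl","rb"))
crop(p["img"],300,140,120,130,4.5,"pics/t3c.png")
E
```

```text
[[274.40169358 238.88402641]
 [274.38078965 250.14027255]
 [274.36663001 257.78323575]]
[[274.37858173 222.9545757 ]
 [274.42420578 254.3022111 ]]
[[364.45028155 229.79515554]] [[336.62017896 295.6601539 ]]
[[381.1287874  508.90467716]]
```

View pics/w3c.png

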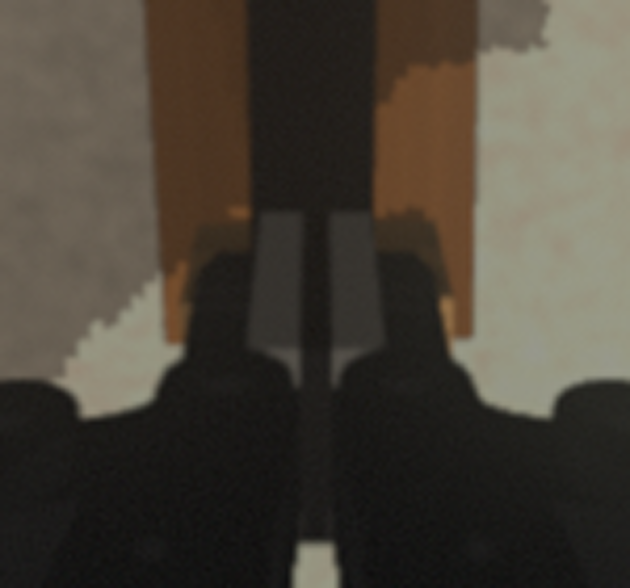

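View pics/w2c.png

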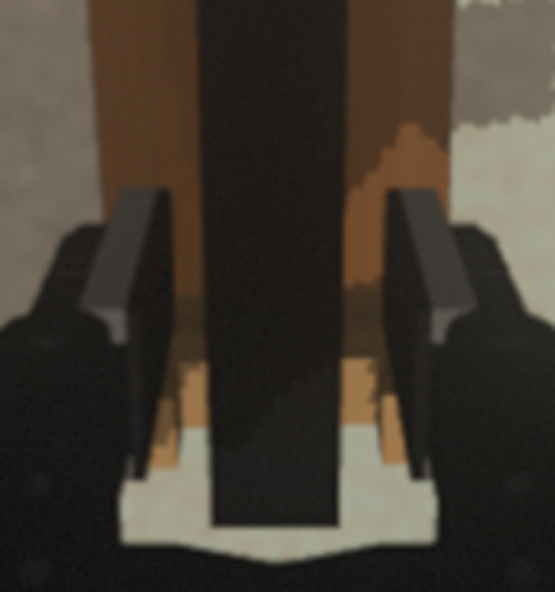

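View pics/t3c.png

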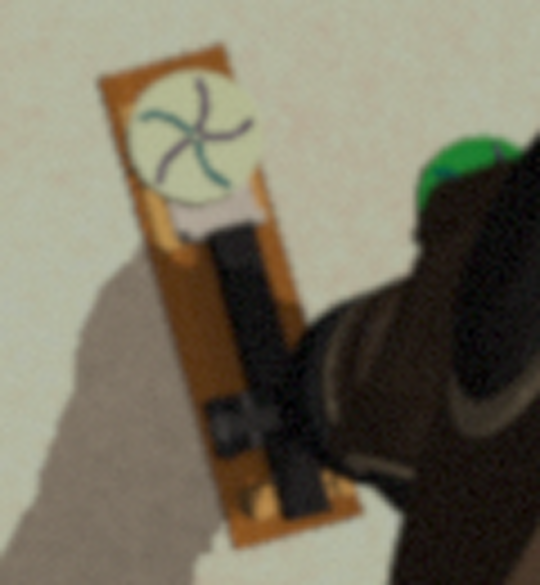

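```bash
python3 - <<'E'
import pickle
from h import *
from scipy.optimize import least_squares as ls
c=Cam(pickle.load(open("wrist3.pkl","rb")));s=Cam(pickle.load(open("side3.pkl","rb")))
T=np.array([.51356,-.21538,.07709])
d=np.array([np.cos(np.radians(14.43)),np.sin(np.radians(14.43)),0])
z=np.array([0,0,1])
# front edge row 250.3, rear (pad end bottom) ~ 200+345/4.2=282
f=lambda v:[c.proj([T+(v[0]+.011)*d+v[1]*z])[0,1]-250.3,c.proj([T+(v[0]-.011)*d+v[1]*z])[0,1]-282]
print(ls(f,[0,0]).x)
for h in (0,.01,.02,.03): print(h,s.proj([T+h*z+.011*d,T+h*z-.011*d]),((s.proj([T+h*z-.011*d])-[250,180])*4.4))
c2=Cam(pickle.load(open("w2.pkl","rb")))
T2=np.array([.5137,-.2154,.0273]);print(c2.proj([T2+.011*d,T2-.011*d,T2-.011*d+.01*z]))
# w2 observed pad front row 200+188/3.7=250.8 ; rear row 200+310/3.7=283.8
E
```

```text
[-0.01383959  0.01250581]
0 [[339.80600981 290.14402118]
 [333.35282188 301.31890919]] [[366.75241628 533.80320046]]
0.01 [[340.45411941 285.91084374]
 [333.93567612 297.11588062]] [[369.31697491 515.30987472]]
0.02 [[341.11862788 281.5722772 ]
 [334.53364546 292.8055673 ]] [[371.94804004 496.34449614]]
0.03 [[341.80017308 277.12428751]
 [335.14733226 288.38376081]] [[374.64826194 476.88854756]]
[[274.28858019 223.05393277]
 [274.33315569 254.37380202]
 [274.32571587 260.69724199]]
```

Request:
apply_moves(series=[{"delta_pos": [0, 0, 0], "roll": 0}, {"delta_pos": [0, 0, 0], "roll": 0}, {"delta_pos": [0, 0, 0], "roll": 0}, {"delta_pos": [0, 0, 0], "roll": 0}], fingers=0.6, squeeze=20)

```text
time: 7.1
tcp_pos: [0.5135, -0.2154, 0.077]
eef_rot: [-180.0, 0.0, 14.4]
force: [-0.3, 0.2, 0.1]
opening: 0.598
```

```bash
python3 - <<'E'
from plant import *
import cv2,pickle
from h import *
s=sense();print(s["time"],s["tcp_pos"],s["eef_rot"],s["qpos"],s["force"],s["wrist_torque"],s["opening"])
T=np.array(s["tcp_pos"])
for n in ["wrist","side"]:
    p=snapshot(n);pickle.dump(p,open(f"{n}4.pkl","wb"));c=Cam(p)
    im=p["img"].copy()
    a=np.radians(14.43);d=np.array([np.cos(a),np.sin(a),0]);e=np.array([-np.sin(a),np.cos(a),0])
    for h,col in ((0,(0,0,255)),(.02,(0,255,0)),(.04,(255,0,0))):
        for sy in (-.0255,.0255):
            for sx in (-.011,.011):
                q=c.proj([T+sy*e+sx*d+[0,0,h]])[0];cv2.circle(im,tuple(int(round(v)) for v in q),1,col,-1)
    if n=="side": crop(im,270,220,130,110,6,"pics/side4c.png")
    else: crop(im,180,190,200,150,4,"pics/wrist4c.png")
E
```

```text
7.1 [ 0.51350438 -0.21538331  0.07704842] [-1.79994862e+02  5.60652844e-03  1.44244329e+01] [-2.27554585e+01  1.19924808e+01 -1.10525036e+01  6.69625874e+01
  7.05373393e-04  1.42820109e+02] [-0.34883981  0.1551097   0.11196865] [-0.0331342  -0.05620757  0.0057232 ] 0.5978081735954172
```

View pics/side4c.png

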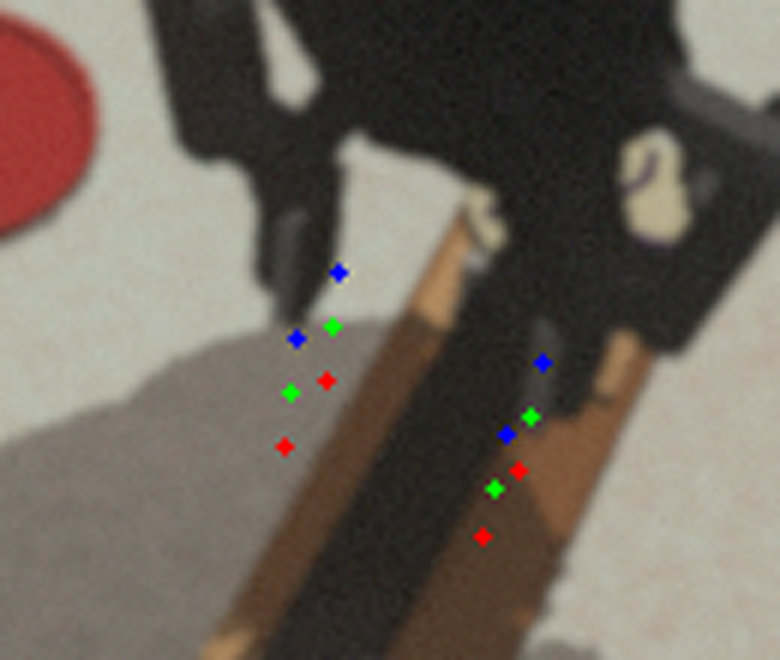

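View pics/wrist4c.png

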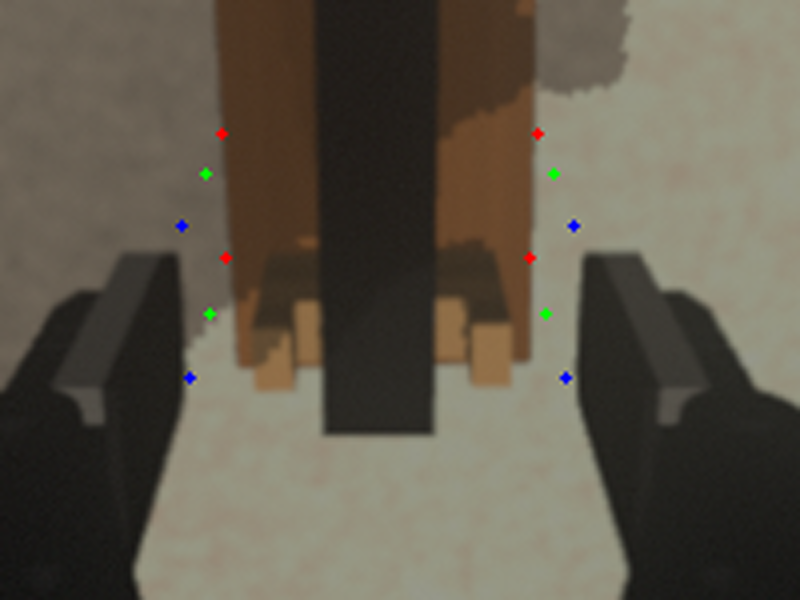

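```bash
python3 - <<'E'
import pickle
from h import *
from scipy.optimize import least_squares as ls
c=Cam(pickle.load(open("wrist4.pkl","rb")));s=Cam(pickle.load(open("side4.pkl","rb")))
T=np.array([.51350,-.21538,.07705]);a=np.radians(14.42);d=np.array([np.cos(a),np.sin(a),0]);e=np.array([-np.sin(a),np.cos(a),0]);z=np.array([0,0,1.])
ob=np.array([[178,253],[582,253],[184,397],[577,400]])
ob=(ob+.5)/4-.5+[180,190]
def P(v): # dx,h,halfgap,halfwidth
    return [T+(v[0]+w)*d+y*e+v[1]*z for w,y in ((v[3],v[2]),(v[3],-v[2]),(-v[3],v[2]),(-v[3],-v[2]))]
for hg in (None,.0255):
  if hg is None: f=lambda v:(c.proj(P([v[0],v[1],v[2],.011]))-ob).ravel(); r=ls(f,[0,.04,.0255])
  else: f=lambda v:(c.proj(P([v[0],v[1],hg,v[2]]))-ob).ravel(); r=ls(f,[0,.04,.011])
  print(r.x,r.fun.round(1))
v=[0,.045,.0255,.011]
q=(s.proj(P(v))-[270,220])*6+2.5;print(q)
E
```

```text
[-0.00538156  0.03611135  0.02728518] [-0.6  0.1 -0.  -0.  -0.1  0.4 -0.7 -0.4]
[-0.00053168  0.04567496  0.01028553] [-0.7  0.1 -0.  -0.  -0.1  0.4 -0.7 -0.4]
[[337.43891107 260.56579886]
 [545.51346066 349.55097252]
 [294.93845317 325.8598308 ]
 [507.07210785 419.94463254]]
```

Request:
apply_moves(series=[{"delta_pos": [0, 0, -8], "roll": 0}, {"delta_pos": [0, 0, -12], "roll": 0}, {"delta_pos": [0, 0, -12], "roll": 0}, {"delta_pos": [0, 0, -12], "roll": 0}, {"delta_pos": [0, 0, -12], "roll": 0}, {"delta_pos": [0, 0, -9], "roll": 0}, {"delta_pos": [0, 0, -6], "roll": 0}, {"delta_pos": [0, 0, -4], "roll": 0}, {"delta_pos": [0, 0, 0], "roll": 0}], fingers=0.6)

```text
time: 8.1
tcp_pos: [0.5134, -0.2153, 0.0017]
eef_rot: [-180.0, 0.0, 14.4]
force: [-0.1, 0.0, 1.1]
opening: 0.602
```

Request:
apply_moves(series=[{"delta_pos": [0, 0, -6], "roll": 0}, {"delta_pos": [0, 0, -6], "roll": 0}, {"delta_pos": [0, 0, -4], "roll": 0}, {"delta_pos": [0, 0, -2], "roll": 0}, {"delta_pos": [0, 0, 0], "roll": 0}], fingers=0.38)

```text
time: 8.6
tcp_pos: [0.5133, -0.2153, -0.0163]
eef_rot: [-180.0, 0.0, 14.4]
force: [-0.0, 0.1, -0.2]
opening: 0.379
```

```bash
python3 - <<'E'
from plant import *
import cv2,pickle
from h import *
p=snapshot("wrist"); pickle.dump(p,open("w5.pkl","wb"))
q=snapshot("side"); pickle.dump(q,open("side5.pkl","wb"))
crop(p["img"],130,0,290,350,1.7,"pics/w5.png")
crop(q["img"],270,220,130,120,5,"pics/side5.png")
s=sense();print(s["time"],s["tcp_pos"],s["eef_rot"],s["force"],s["wrist_torque"],s["opening"])
E
```

```text
8.7 [ 0.51361687 -0.21541829 -0.01583498] [ 1.79998693e+02 -5.39884724e-03  1.44244211e+01] [-0.92826019  0.07458378 -0.31282688] [ 0.00715581 -0.01977187 -0.01248726] 0.3803064467178868
```

View pics/w5.png

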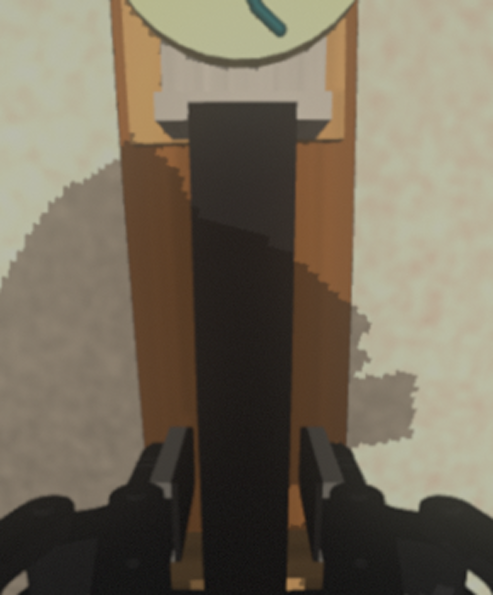

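View pics/side5.png

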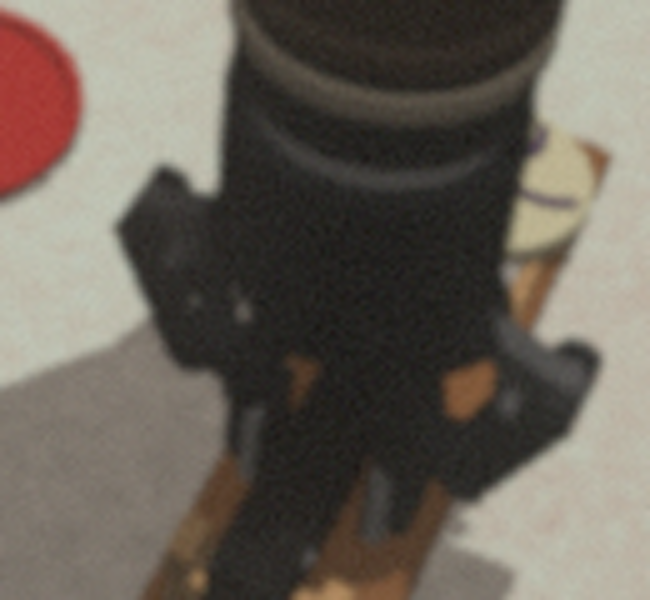

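Request:
apply_moves(series=[{"delta_pos": [0, 0, 0], "roll": 0}, {"delta_pos": [0, 0, 0], "roll": 0}, {"delta_pos": [0, 0, 0], "roll": 0}], fingers=0, squeeze=20)

```text
time: 9.0
tcp_pos: [0.5137, -0.2154, -0.0156]
eef_rot: [180.0, -0.0, 14.4]
force: [-1.1, 0.9, 2.1]
opening: 0.252
```

Request:
apply_moves(series=[{"delta_pos": [0, 0, 0], "roll": 0}, {"delta_pos": [0, 0, 0], "roll": 0}], fingers=0, squeeze=100)

```text
time: 9.2
tcp_pos: [0.5139, -0.2155, -0.0154]
eef_rot: [180.0, -0.0, 14.4]
force: [-0.3, -0.3, 5.2]
opening: 0.244
```

Request:
apply_moves(series=[{"delta_pos": [0, 0, 1], "roll": 0}, {"delta_pos": [0, 0, 2], "roll": 0}, {"delta_pos": [0, 0, 3], "roll": 0}, {"delta_pos": [0, 0, 4], "roll": 0}, {"delta_pos": [0, 0, 5], "roll": 0}, {"delta_pos": [0, 0, 5], "roll": 0}, {"delta_pos": [0, 0, 5], "roll": 0}, {"delta_pos": [0, 0, 4], "roll": 0}, {"delta_pos": [0, 0, 3], "roll": 0}, {"delta_pos": [0, 0, 2], "roll": 0}, {"delta_pos": [0, 0, 1], "roll": 0}, {"delta_pos": [0, 0, 0], "roll": 0}])

```text
time: 10.4
tcp_pos: [0.5136, -0.2154, 0.0192]
eef_rot: [180.0, -0.0, 14.4]
force: [-0.7, 0.0, -2.5]
opening: 0.243
```

```bash
python3 - <<'E'
from plant import *
import cv2,pickle
from h import *
s=sense();print(s["time"],s["tcp_pos"],s["eef_rot"],s["force"],s["wrist_torque"],s["opening"])
for n in ["wrist","side","top"]:
    p=snapshot(n); cv2.imwrite(f"pics/{n}6.png",p["img"]);pickle.dump(p,open(f"{n}6.pkl","wb"))
    if n=="side": crop(p["img"],250,180,180,150,4.4,"pics/side6c.png")
    if n=="top": crop(p["img"],300,130,130,130,4.5,"pics/top6c.png")
E
```

```text
10.4 [ 0.51356042 -0.21539788  0.01916175] [ 1.79996982e+02 -3.36101690e-03  1.44253194e+01] [-0.668536    0.01771346 -2.51730956] [-0.10916756  0.24947256 -0.00101109] 0.243276437506832
```

View pics/wrist6.png

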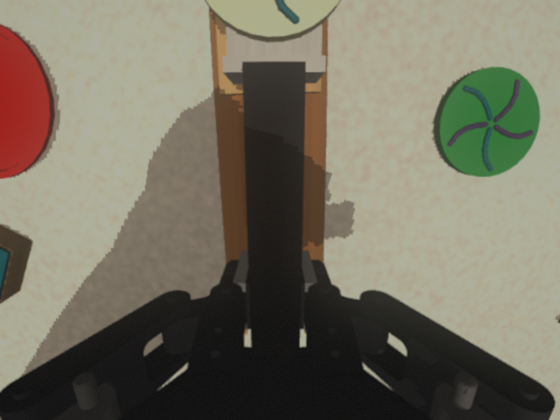

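View pics/side6c.png

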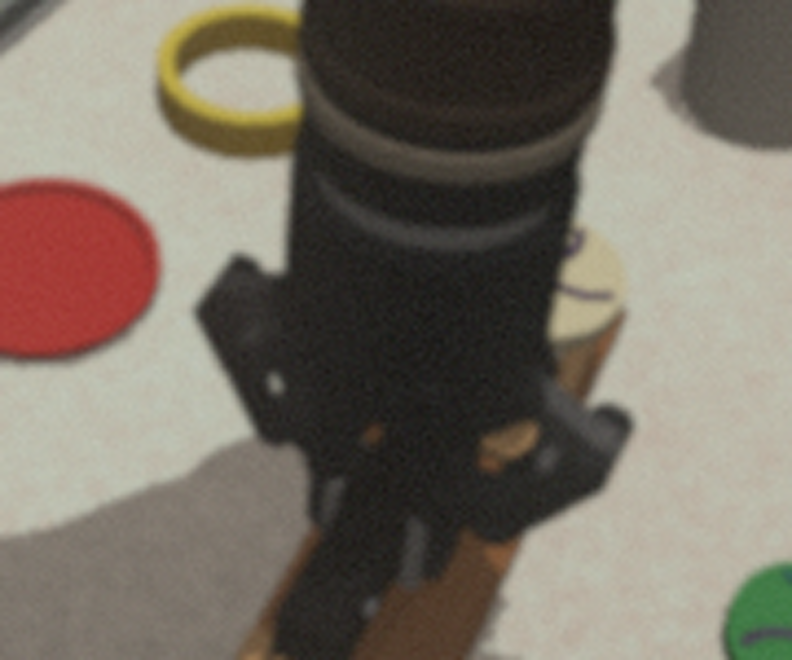

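View pics/top6c.png

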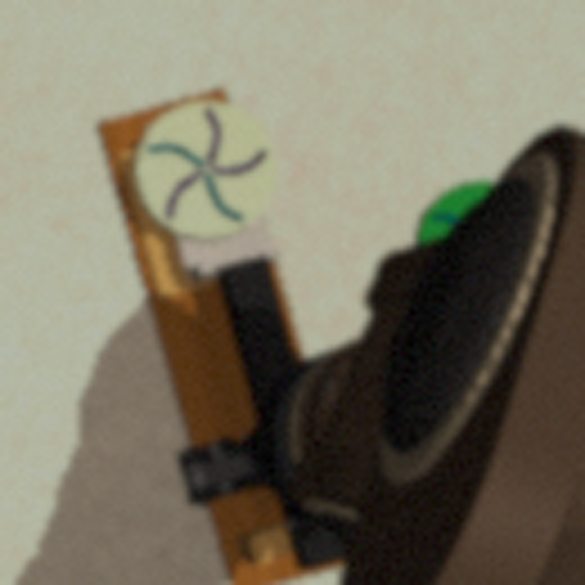

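```bash
python3 - <<'E'
import pickle
from h import *
a=pickle.load(open("w5.pkl","rb"))["img"];b=pickle.load(open("wrist6.pkl","rb"))["img"]
cv2.imwrite("pics/cmp6.png",np.hstack([cv2.resize(i[20:330,220:330],None,fx=3,fy=1.9,interpolation=cv2.INTER_CUBIC) for i in(a,b)]))
for i in (a,b):
    g=cv2.GaussianBlur(i,(3,3),0).astype(float);ch=g[:,:,2]/(g.sum(2)+1);
    for r in (75,85,110,150,190,230):
        print(r,[int(v*1000) for v in ch[r,235:256]],[int(v*1000) for v in ch[r,293:315]])
E
```

```text
75 [364, 364, 364, 364, 364, 365, 365, 364, 365, 365, 360, 360, 365, 365, 365, 361, 363, 363, 363, 361, 361] [361, 359, 363, 363, 363, 363, 360, 363, 366, 362, 365, 362, 362, 361, 364, 364, 364, 363, 363, 363, 361, 363]
85 [438, 434, 431, 437, 436, 427, 407, 379, 366, 362, 364, 363, 365, 364, 364, 364, 360, 363, 363, 365, 365] [364, 364, 368, 366, 364, 364, 364, 364, 364, 373, 396, 436, 458, 466, 466, 462, 462, 462, 463, 466, 465, 467]
110 [459, 464, 470, 476, 477, 474, 459, 425, 384, 370, 366, 370, 368, 368, 371, 371, 364, 366, 364, 361, 366] [372, 369, 369, 369, 371, 369, 369, 369, 369, 386, 428, 465, 476, 476, 478, 476, 476, 476, 474, 475, 475, 473]
150 [469, 467, 467, 467, 469, 469, 468, 451, 418, 390, 380, 380, 380, 375, 375, 375, 376, 376, 376, 376, 373] [379, 385, 381, 381, 380, 380, 385, 382, 385, 426, 458, 476, 483, 483, 483, 481, 481, 477, 479, 478, 479, 477]
190 [467, 464, 469, 467, 467, 472, 472, 471, 463, 442, 405, 380, 373, 377, 375, 375, 375, 371, 371, 371, 375] [370, 370, 372, 368, 375, 375, 375, 379, 403, 437, 459, 464, 464, 464, 465, 465, 462, 460, 457, 458, 455, 45
[... 847 characters left out ...]
9, 469, 467, 469, 470, 468, 467, 467]
150 [465, 465, 463, 462, 467, 466, 463, 460, 457, 438, 403, 372, 371, 371, 365, 368, 366, 366, 370, 370, 366] [368, 368, 367, 366, 359, 362, 364, 361, 359, 367, 406, 443, 463, 471, 471, 473, 473, 471, 473, 474, 472, 472]
190 [462, 462, 464, 467, 467, 467, 469, 466, 465, 460, 445, 409, 384, 370, 370, 366, 370, 371, 375, 378, 378] [368, 365, 361, 364, 366, 366, 366, 360, 371, 392, 426, 447, 455, 450, 450, 450, 451, 449, 447, 447, 448, 445]
230 [467, 467, 464, 467, 464, 464, 467, 467, 467, 469, 468, 458, 433, 394, 368, 361, 365, 365, 365, 369, 362] [363, 363, 363, 370, 366, 368, 368, 365, 382, 416, 443, 454, 457, 452, 452, 452, 450, 453, 451, 449, 447, 449]
```

View pics/cmp6.png

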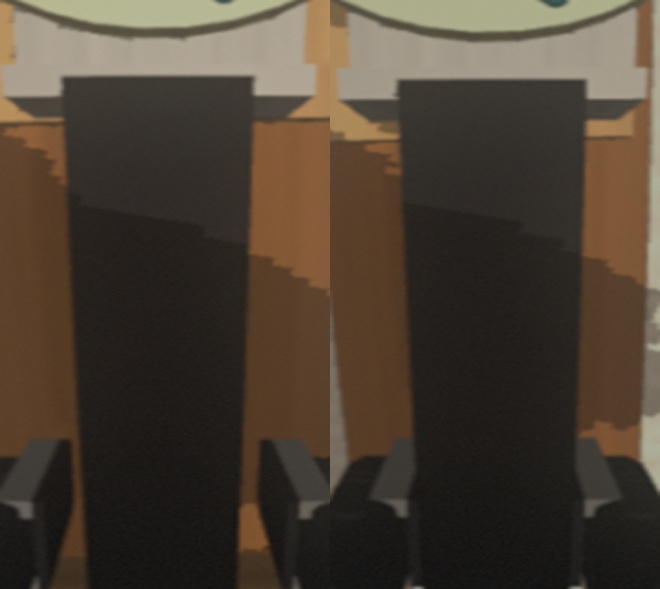

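```bash
python3 - <<'E'
from h import *
a=cv2.imread("pics/top0.png")
def cc(x0,y0,w,h,f,n):
    c=cv2.resize(a[y0:y0+h,x0:x0+w],None,fx=f,fy=f,interpolation=cv2.INTER_CUBIC);c=np.clip(c.astype(float)*1.5-20,0,255).astype(np.uint8)
    for i in range(0,w,5): cv2.putText(c,str(x0+i),(int((i+.5)*f)-8,10),0,.35,(0,0,255));cv2.line(c,(int((i+.5)*f),12),(int((i+.5)*f),18),(0,0,255))
    for i in range(0,h,5): cv2.putText(c,str(y0+i),(0,int((i+.5)*f)+4),0,.35,(0,0,255))
    cv2.imwrite(n,c)
cc(158,144,70,42,11,"pics/ja.png");cc(158,182,70,42,11,"pics/jb.png")
a=cv2.imread("pics/side0.png");cc(175,140,98,75,8,"pics/jc.png")
E
```

```text
(no output)
```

View pics/ja.png

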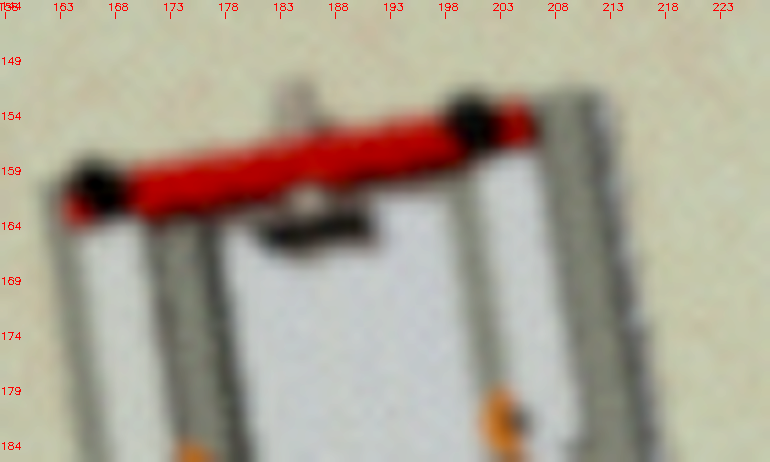

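View pics/jb.png

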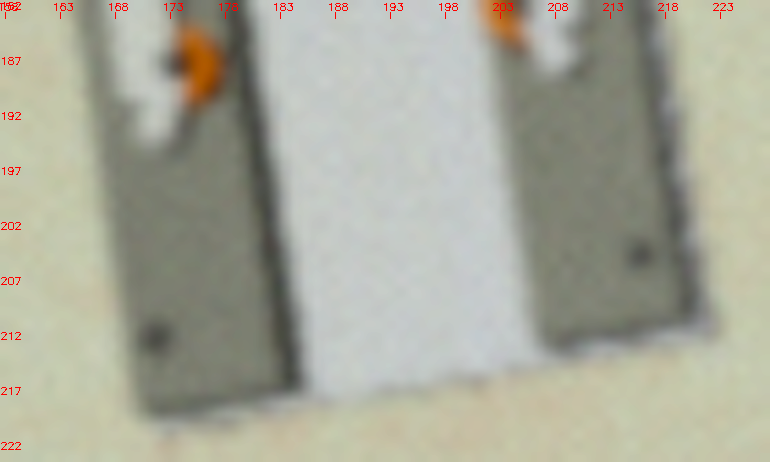

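View pics/jc.png

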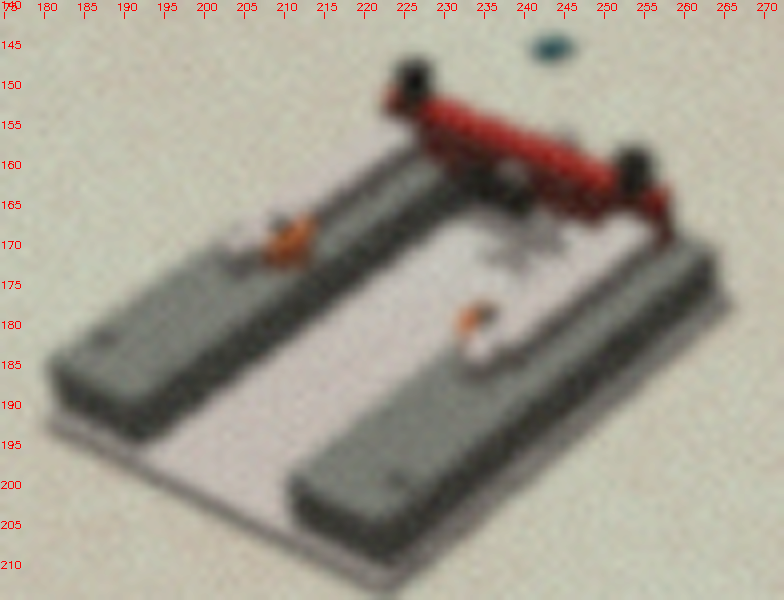

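```bash
cat > jig.py <<'E'
import pickle
from h import *
from scipy.optimize import least_squares as ls
top=pickle.load(open("top.pkl","rb"))
o=lambda x,y,x0,y0,f:[x0+(x+.5)/f-.5,y0+(y+.5)/f-.5]
Lp=[o(281,388,158,182,11),o(203,222,158,144,11),o(222,400,158,144,11),o(262,230,158,182,11)]
Rp=[o(541,345,158,182,11),o(447,192,158,144,11),o(497,62,158,182,11),o(519,205,158,182,11)]
Np=[o(281,392,158,182,11),o(541,349,158,182,11),o(150,415,158,182,11),o(690,325,158,182,11)]
L=top.unproj(Lp,.024);R=top.unproj(Rp,.024);N=top.unproj(Np,.024)
def loc(v,P):
    a=v[2];d=P[:,:2]-v[:2];return np.c_[d@[np.cos(a),np.sin(a)],d@[-np.sin(a),np.cos(a)]]
def f(v): return np.r_[loc(v,L)[:,1]-.027,loc(v,R)[:,1]+.027,loc(v,N)[:,0]+.085]*1e3
r=ls(f,[.63,.19,.1]);print(r.x,np.degrees(r.x[2]),r.fun.round(1))
E
python3 jig.py
```

```text
[0.63172471 0.18326666 0.17050087] 9.768979979311169 [ 1.4 -0.3  1.2  0.4 -1.1  0.4 -0.9 -1.   0.2 -0.   0.1 -0.3]
```

```bash
cat >> jig.py <<'E'
import sys
J=r.x
def W(x,y,z,J=J):
    a=J[2];return [J[0]+x*np.cos(a)-y*np.sin(a),J[1]+x*np.sin(a)+y*np.cos(a),z]
if __name__=="__main__":
    s=Cam(pickle.load(open("side6.pkl","rb")))
    P=[W(-.085,.027,.024),W(-.085,-.027,.024),W(.043,.05,.024),W(.043,-.05,.024),W(-.014,.029,.034),W(-.014,-.029,.034)]
    q=(s.proj(P)-[175,140]+.5)*8-.5;print(q.round())
    print((top.proj(P)).round(1))
    for n in ("landing",): print(W(-.045,0,.024),W(-.045-.145,0,0))
E
python3 jig.py
```

```text
[0.63172471 0.18326666 0.17050087] 9.768979979311169 [ 1.4 -0.3  1.2  0.4 -1.1  0.4 -0.9 -1.   0.2 -0.   0.1 -0.3]
[[136. 393.]
 [286. 467.]
 [392. 139.]
 [661. 253.]
 [308. 229.]
 [468. 301.]]
[[183.7 217.2]
 [206.3 213.3]
 [166.4 165.8]
 [207.7 158.6]
 [177.3 187.2]
 [201.7 183. ]]
[np.float64(0.5873772159326924), np.float64(0.1756312451942386), 0.024] [np.float64(0.4444797296008115), np.float64(0.15102822911836078), 0]
```

```bash
cat > med.py <<'E'
from h import *
def med(p,guess,r=45,zrim=None,name=None,rad=.035):
    """fit medallion top rim: segment cream in window, fit ellipse; returns world centre at zrim"""
    c=Cam(p);g=c.proj([guess])[0]
    img=p["img"]; x0,y0=int(g[0])-r,int(g[1])-r
    w=img[max(y0,0):y0+2*r,max(x0,0):x0+2*r];y0=max(y0,0);x0=max(x0,0)
    return w,x0,y0,c
E
python3 - <<'E'
import pickle
from h import *
for n in ("top6",):
    p=pickle.load(open(n+".pkl","rb"));w=p["img"][145:195,325:368]
    hsv=cv2.cvtColor(w,cv2.COLOR_BGR2HSV)
    for y in range(0,50,4): print([tuple(int(t) for t in hsv[y,x]) for x in range(0,43,6)])
E
```

```text
[(31, 30, 180), (34, 32, 182), (34, 34, 181), (32, 35, 182), (35, 31, 182), (29, 34, 180), (29, 33, 180), (31, 33, 179)]
[(30, 31, 179), (35, 33, 183), (36, 28, 184), (29, 34, 179), (21, 57, 162), (29, 30, 180), (30, 33, 178), (29, 36, 178)]
[(30, 33, 179), (31, 35, 175), (16, 101, 141), (29, 64, 172), (27, 65, 168), (25, 37, 178), (33, 32, 182), (27, 37, 178)]
[(15, 158, 140), (14, 171, 136), (33, 53, 184), (33, 54, 183), (32, 48, 164), (33, 55, 184), (30, 30, 178), (30, 34, 181)]
[(15, 202, 130), (20, 91, 137), (39, 47, 159), (34, 53, 182), (30, 42, 158), (33, 55, 182), (27, 37, 179), (31, 33, 179)]
[(15, 177, 130), (32, 55, 166), (33, 54, 181), (74, 53, 124), (33, 53, 178), (31, 44, 146), (32, 41, 180), (23, 44, 179)]
[(14, 113, 122), (33, 53, 169), (34, 51, 184), (16, 23, 121), (32, 47, 158), (33, 50, 177), (31, 41, 181), (23, 41, 180)]
[(26, 42, 145), (26, 65, 134), (33, 44, 155), (34, 50, 183), (38, 49, 165), (32, 52, 182), (28, 37, 179), (25, 37, 180)]
[(30, 33, 177), (17, 149, 111), (17, 29, 125), (34, 50, 184), (49, 41, 138), (34, 50, 180), (23, 40, 180), (27, 37, 179)]
[(34, 31, 182), (16, 165, 113), (20, 96, 114), (34, 52, 177), (33, 49, 177), (20, 37, 166), (27, 32, 181), (25, 37, 179)]
[(33, 33, 180), (15, 176, 133), (16, 145, 123), (19, 36, 170), (20, 36, 170), (17, 35, 168), (20, 35, 169), (28, 36, 179)]
[(33, 31, 182), (14, 127, 131), (17, 149, 151), (19, 36, 121), (19, 36, 100), (165, 13, 39), (18, 79, 138), (29, 34, 179)]
[(30, 34, 178), (25, 41, 148), (18, 143, 178), (16, 145, 93), (13, 135, 34), (170, 23, 33), (14, 147, 106), (24, 38, 180)]
```

```bash
python3 - <<'E'
import pickle
from h import *
c=Cam(pickle.load(open("top6.pkl","rb")))
m=c.unproj([[345.6,166.9]],.0607)[0]
T=np.array([.51356,-.2154]);a=np.radians(14.43);d=m[:2]-T
print(m,d@[np.cos(a),np.sin(a)],d@[-np.sin(a),np.cos(a)])
w=Cam(pickle.load(open("wrist6.pkl","rb")))
# predicted handle front edge & medallion rear edge in wrist6
for x0 in (-.001,):
  for z0 in (.0305,.0295,.0285):
    P=lambda x,y,z:[T[0]+(x+x0)*np.cos(a)-y*np.sin(a),T[1]+(x+x0)*np.sin(a)+y*np.cos(a),.01916+z0+z]
    print(z0,w.proj([P(.093,.011,.041),P(.093,-.011,.041),P(.0,.011,.041),P(0,-.011,.041),P(.145-.035,.0015,.011),P(.098,.02,.028),P(.098,-.02,.028)]).round(1).tolist())
E
```

```text
[ 0.65515803 -0.17841307  0.0607    ] 0.146348042808588 0.0005342967631637608
0.0305 [[242.1, 62.1], [305.7, 62.1], [248.6, 300.1], [300.0, 300.0], [270.5, 35.7], [222.1, 56.1], [325.8, 56.0]]
0.0295 [[242.5, 62.8], [305.4, 62.7], [248.8, 298.8], [299.8, 298.7], [270.6, 36.4], [222.6, 56.7], [325.4, 56.6]]
0.0285 [[242.7, 63.4], [305.1, 63.3], [249.0, 297.6], [299.6, 297.5], [270.6, 37.1], [223.0, 57.3], [325.0, 57.2]]
```

Request:
apply_moves(series=[{"delta_pos": [-0.4, 2, 0], "roll": -0.0005}, {"delta_pos": [-0.8, 4, 0], "roll": -0.001}, {"delta_pos": [-1.2, 6, 0.3], "roll": -0.0013}, {"delta_pos": [-1.5, 8, 0.6], "roll": -0.0018}, {"delta_pos": [-1.9, 10, 1], "roll": -0.0022}, {"delta_pos": [-2.3, 12, 1.2], "roll": -0.0026}, {"delta_pos": [-2.7, 14, 1.5], "roll": -0.0031}, {"delta_pos": [-2.7, 14, 1.5], "roll": -0.0031}, {"delta_pos": [-2.7, 14, 1.5], "roll": -0.0031}, {"delta_pos": [-2.7, 14, 1.5], "roll": -0.0031}, {"delta_pos": [-2.7, 14, 1.5], "roll": -0.0031}, {"delta_pos": [-2.7, 14, 1.5], "roll": -0.0031}])

```text
time: 11.75
tcp_pos: [0.489, -0.0881, 0.0314]
eef_rot: [-180.0, -0.0, 12.8]
force: [1.2, -0.3, -2.5]
opening: 0.242
```

Request:
apply_moves(series=[{"delta_pos": [-2.7, 14, 1.5], "roll": -0.0031}, {"delta_pos": [-2.7, 14, 1.5], "roll": -0.0031}, {"delta_pos": [-2.7, 14, 1.5], "roll": -0.0031}, {"delta_pos": [-2.7, 14, 1.2], "roll": -0.0031}, {"delta_pos": [-2.7, 14, 1], "roll": -0.0031}, {"delta_pos": [-2.7, 14, 0.6], "roll": -0.0031}, {"delta_pos": [-2.7, 14, 0.3], "roll": -0.0031}, {"delta_pos": [-2.7, 14, 0], "roll": -0.0031}, {"delta_pos": [-2.7, 14, 0], "roll": -0.0031}, {"delta_pos": [-2.7, 14, 0], "roll": -0.0031}, {"delta_pos": [-2.7, 14, 0], "roll": -0.0031}, {"delta_pos": [-2.7, 14, 0], "roll": -0.0031}])

```text
time: 12.95
tcp_pos: [0.4564, 0.0798, 0.0389]
eef_rot: [-180.0, -0.0, 10.7]
force: [0.1, 0.3, -2.4]
opening: 0.242
```

Request:
apply_moves(series=[{"delta_pos": [-2.7, 14, 0], "roll": -0.0031}, {"delta_pos": [-2.7, 14, 0], "roll": -0.0031}, {"delta_pos": [-2.3, 12, 0], "roll": -0.0026}, {"delta_pos": [-1.9, 10, 0], "roll": -0.0022}, {"delta_pos": [-1.5, 8, 0], "roll": -0.0018}, {"delta_pos": [-1.2, 6, 0], "roll": -0.0013}, {"delta_pos": [-0.8, 4, 0], "roll": -0.001}, {"delta_pos": [-0.4, 2, 0], "roll": -0.0005}, {"delta_pos": [0, 0, 0], "roll": 0}, {"delta_pos": [0, 0, 0], "roll": 0}])

```text
time: 13.95
tcp_pos: [0.451, 0.1116, 0.0388]
eef_rot: [-178.3, 0.0, 12.7]
force: [-0.6, 0.1, -2.8]
opening: 0.242
```

```bash
python3 - <<'E'
from plant import *
import cv2,pickle
from h import *
s=sense();print(s["time"],s["tcp_pos"],s["eef_rot"],s["force"],s["wrist_torque"],s["opening"])
def cc(a,x0,y0,w,h,f,n):
    c=cv2.resize(a[y0:y0+h,x0:x0+w],None,fx=f,fy=f,interpolation=cv2.INTER_CUBIC);c=np.clip(c.astype(float)*1.4-10,0,255).astype(np.uint8);cv2.imwrite(n,c)
for n in ["wrist","side","top"]:
    p=snapshot(n); cv2.imwrite(f"pics/{n}7.png",p["img"]);pickle.dump(p,open(f"{n}7.pkl","wb"))
    if n=="side": cc(p["img"],150,120,150,120,5,"pics/side7c.png")
    if n=="top": cc(p["img"],140,140,100,100,6,"pics/top7c.png")
E
```

```text
13.95 [0.45099455 0.11159105 0.03879844] [-1.78264827e+02  8.14923470e-03  1.27031846e+01] [-0.57911851  0.08359156 -2.77160007] [-0.09558143  0.25883969 -0.0455291 ] 0.24196024092185628
```

View pics/wrist7.png

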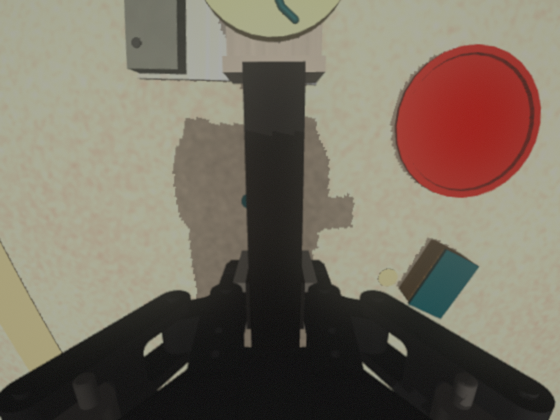

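View pics/side7c.png

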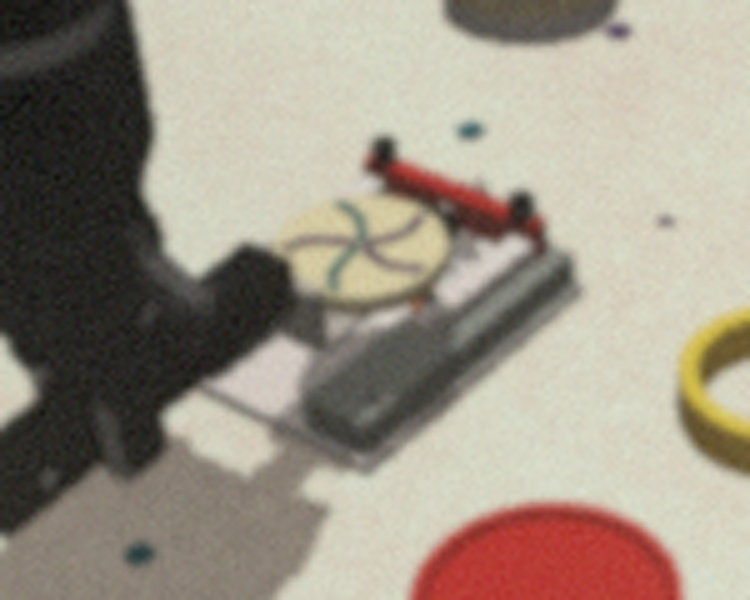

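View pics/top7c.png

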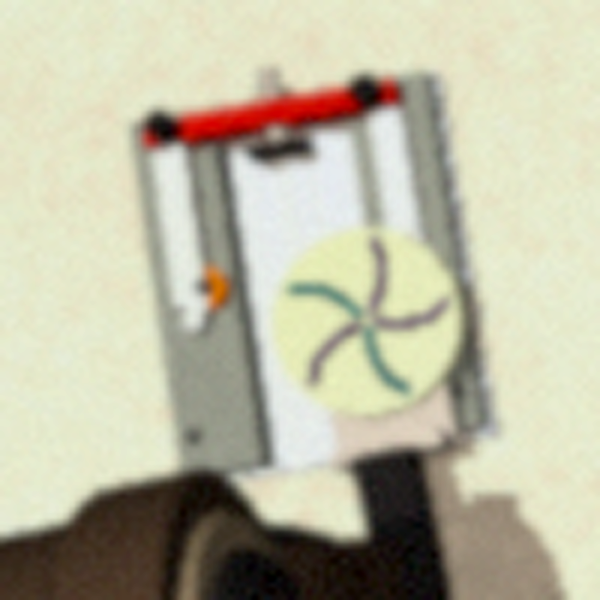

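Request:
apply_moves(series=[{"delta_pos": [0, 0, 0], "roll": 0.005}, {"delta_pos": [0, 0, 0], "roll": 0.01}, {"delta_pos": [0, 0, 0], "roll": 0.015}, {"delta_pos": [0, 0, 0], "roll": 0.02}, {"delta_pos": [0, 0, 0], "roll": 0.015}, {"delta_pos": [0, 0, 0], "roll": 0.01}, {"delta_pos": [0, 0, 0], "roll": 0.005}, {"delta_pos": [0, 0, 0], "roll": 0}])

```text
time: 14.9
tcp_pos: [0.451, 0.1117, 0.0388]
eef_rot: [-178.3, 0.0, 17.3]
force: [-0.9, 0.4, -3.2]
opening: 0.241
```

```bash
python3 - <<'E'
from plant import *
s=sense();print(s["time"],s["tcp_pos"],s["eef_rot"],s["qpos"],s["wrist_torque"])
E
```

```text
14.9 [0.4510157  0.11168486 0.03882266] [-1.78260543e+02  4.62427196e-03  1.73050429e+01] [ 12.65981883   3.60683892 -25.80933426  60.72934994   1.73336677
 175.35264475] [-0.11843942  0.26271788 -0.01975994]
```

Request:
apply_moves(series=[{"delta_pos": [0, 0, 0], "roll": 0.01}, {"delta_pos": [0, 0, 0], "roll": 0.02}, {"delta_pos": [0, 0, 0], "roll": 0.03}, {"delta_pos": [0, 0, 0], "roll": 0.04}, {"delta_pos": [0, 0, 0], "roll": 0.05}, {"delta_pos": [0, 0, 0], "roll": 0.06}, {"delta_pos": [0, 0, 0], "roll": 0.07}, {"delta_pos": [0, 0, 0], "roll": 0.08}, {"delta_pos": [0, 0, 0], "roll": 0.09}, {"delta_pos": [0, 0, 0], "roll": 0.1}, {"delta_pos": [0, 0, 0], "roll": 0.1}, {"delta_pos": [0, 0, 0], "roll": 0.1}])

```text
time: 16.1
tcp_pos: [0.4511, 0.1116, 0.0389]
eef_rot: [-178.3, 0.0, 60.6]
force: [-0.9, -0.4, -2.9]
opening: 0.241
```

Request:
apply_moves(series=[{"delta_pos": [0, 0, 0], "roll": 0.1}, {"delta_pos": [0, 0, 0], "roll": 0.1}, {"delta_pos": [0, 0, 0], "roll": 0.1}, {"delta_pos": [0, 0, 0], "roll": 0.1}, {"delta_pos": [0, 0, 0], "roll": 0.1}, {"delta_pos": [0, 0, 0], "roll": 0.1}, {"delta_pos": [0, 0, 0], "roll": 0.1}, {"delta_pos": [0, 0, 0], "roll": 0.1}, {"delta_pos": [0, 0, 0], "roll": 0.1}, {"delta_pos": [0, 0, 0], "roll": 0.1}, {"delta_pos": [0, 0, 0], "roll": 0.1}, {"delta_pos": [0, 0, 0], "roll": 0.1}])

```text
time: 17.3
tcp_pos: [0.4514, 0.1117, 0.039]
eef_rot: [-178.3, 0.0, 129.3]
force: [0.4, -0.8, -3.2]
opening: 0.245
```

Request:
apply_moves(series=[{"delta_pos": [0, 0, 0], "roll": 0.1}, {"delta_pos": [0, 0, 0], "roll": 0.1}, {"delta_pos": [0, 0, 0], "roll": 0.1}, {"delta_pos": [0, 0, 0], "roll": 0.1}, {"delta_pos": [0, 0, 0], "roll": 0.1}, {"delta_pos": [0, 0, 0], "roll": 0.1}, {"delta_pos": [0, 0, 0], "roll": 0.1}, {"delta_pos": [0, 0, 0], "roll": 0.1}, {"delta_pos": [0, 0, 0], "roll": 0.1}, {"delta_pos": [0, 0, 0], "roll": 0.1}, {"delta_pos": [0, 0, 0], "roll": 0.1}, {"delta_pos": [0, 0, 0], "roll": 0.1}])

```text
time: 18.5
tcp_pos: [0.4515, 0.1119, 0.039]
eef_rot: [-178.3, 0.1, -161.9]
force: [-0.4, -0.9, -3.8]
opening: 0.241
```

Request:
apply_moves(series=[{"delta_pos": [0, 0, 0], "roll": 0.1}, {"delta_pos": [0, 0, 0], "roll": 0.1}, {"delta_pos": [0, 0, 0], "roll": 0.1}, {"delta_pos": [0, 0, 0], "roll": 0.1}, {"delta_pos": [0, 0, 0], "roll": 0.1}, {"delta_pos": [0, 0, 0], "roll": 0.1}, {"delta_pos": [0, 0, 0], "roll": 0.1}, {"delta_pos": [0, 0, 0], "roll": 0.1}, {"delta_pos": [0, 0, 0], "roll": 0.1}, {"delta_pos": [0, 0, 0], "roll": 0.1}, {"delta_pos": [0, 0, 0], "roll": 0.1}, {"delta_pos": [0, 0, 0], "roll": 0.1}])

```text
time: 19.7
tcp_pos: [0.4512, 0.112, 0.039]
eef_rot: [-178.2, 0.0, -93.2]
force: [0.3, -0.6, -2.9]
opening: 0.238
```

Request:
apply_moves(series=[{"delta_pos": [0, 0, 0], "roll": 0.1}, {"delta_pos": [0, 0, 0], "roll": 0.1}, {"delta_pos": [0, 0, 0], "roll": 0.1}, {"delta_pos": [0, 0, 0], "roll": 0.1}, {"delta_pos": [0, 0, 0], "roll": 0.1}, {"delta_pos": [0, 0, 0], "roll": 0.1}, {"delta_pos": [0, 0, 0], "roll": 0.1}, {"delta_pos": [0, 0, 0], "roll": 0.1}, {"delta_pos": [0, 0, 0], "roll": 0.1}, {"delta_pos": [0, 0, 0], "roll": 0.1}, {"delta_pos": [0, 0, 0], "roll": 0.1}, {"delta_pos": [0, 0, 0], "roll": 0.1}])

```text
time: 20.9
tcp_pos: [0.451, 0.1118, 0.0389]
eef_rot: [-178.2, 0.0, -24.4]
force: [0.3, -0.5, -2.8]
opening: 0.243
```

Request:
apply_moves(series=[{"delta_pos": [0, 0, 0], "roll": 0.1}, {"delta_pos": [0, 0, 0], "roll": 0.09}, {"delta_pos": [0, 0, 0], "roll": 0.08}, {"delta_pos": [0, 0, 0], "roll": 0.07}, {"delta_pos": [0, 0, 0], "roll": 0.06}, {"delta_pos": [0, 0, 0], "roll": 0.05}, {"delta_pos": [0, 0, 0], "roll": 0.05}, {"delta_pos": [0, 0, 0], "roll": 0.04}, {"delta_pos": [0, 0, 0], "roll": 0.03}, {"delta_pos": [0, 0, 0], "roll": 0.02}, {"delta_pos": [0, 0, 0], "roll": 0.01}, {"delta_pos": [0, 0, 0], "roll": 0}])

```text
time: 22.1
tcp_pos: [0.451, 0.1117, 0.0388]
eef_rot: [-178.3, 0.0, 9.7]
force: [-0.2, 0.4, -2.3]
opening: 0.243
```

```bash
python3 - <<'E'
from plant import *
s=sense();print(s["time"],s["tcp_pos"],s["eef_rot"],s["qpos"],s["force"],s["wrist_torque"])
E
```

```text
22.1 [0.4510049  0.11168043 0.0388181 ] [-1.78258733e+02  5.16889811e-03  9.67820514e+00] [  12.65538779    3.40007431  -26.03222344   60.48239798    1.73918493
 -177.02144401] [-0.23818376  0.37721331 -2.3393766 ] [-0.1222195   0.28314236  0.02387973]
```

Request:
apply_moves(series=[{"delta_pos": [0, 0, 0], "roll": 0.01}, {"delta_pos": [0, 0, 0], "roll": 0.02}, {"delta_pos": [0, 0, 0], "roll": 0.02}, {"delta_pos": [0, 0, 0], "roll": 0.01}])

```text
time: 22.5
tcp_pos: [0.4506, 0.1137, 0.0388]
eef_rot: [-178.4, 0.0, 13.0]
force: [0.2, 0.8, -3.1]
opening: 0.242
```

```bash
python3 - <<'E'
from plant import *
import cv2,pickle
from h import *
s=sense();print(s["time"],s["tcp_pos"],s["eef_rot"],s["qpos"],s["force"],s["wrist_torque"])
def cc(a,x0,y0,w,h,f,n):
    c=cv2.resize(a[y0:y0+h,x0:x0+w],None,fx=f,fy=f,interpolation=cv2.INTER_CUBIC);c=np.clip(c.astype(float)*1.4-10,0,255).astype(np.uint8);cv2.imwrite(n,c)
p=snapshot("top");cc(p["img"],140,140,100,100,6,"pics/top8c.png")
E
```

```text
22.5 [0.45056877 0.11365389 0.03882011] [-1.78368391e+02  6.91194879e-03  1.29578751e+01] [  12.98212527    3.48812422  -25.93488983   60.58320715    1.63161157
 -179.97573998] [ 0.18975035  0.78889897 -3.12464015] [-0.10917107  0.23719343  0.0036513 ]
```

View pics/top8c.png

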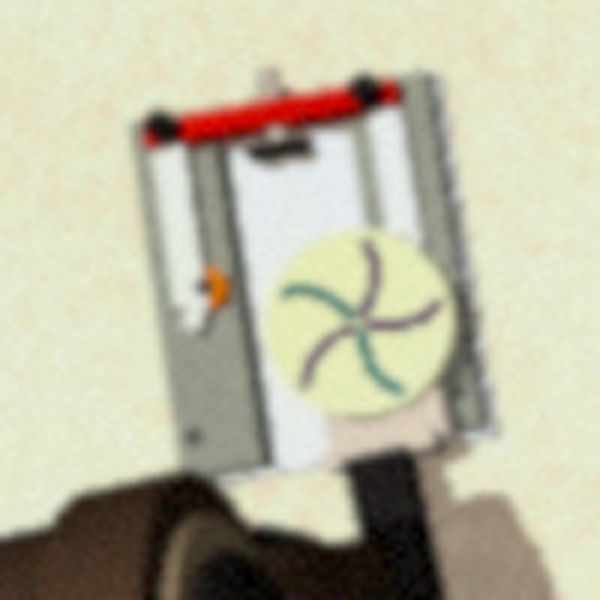

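Request:
apply_moves(series=[{"delta_pos": [0, 0, 0], "roll": 0.01}, {"delta_pos": [0, 0, 0], "roll": 0.01}, {"delta_pos": [0, 0, 0], "roll": 0.01}, {"delta_pos": [0, 0, 0], "roll": 0.01}, {"delta_pos": [0, 0, 0], "roll": 0.01}, {"delta_pos": [0, 0, 0], "roll": 0}])

```text
time: 23.15
tcp_pos: [0.4475, 0.126, 0.0388]
eef_rot: [-178.9, 0.0, 14.9]
force: [0.1, 0.3, -3.2]
opening: 0.245
```

```bash
python3 - <<'E'
from plant import *
s=sense();print(s["time"],s["tcp_pos"],s["eef_rot"],s["qpos"],s["force"],s["wrist_torque"])
E
```

```text
23.15 [0.44746097 0.12601906 0.03881403] [-1.78924117e+02  4.42256306e-03  1.48994465e+01] [  14.95428179    3.50847984  -25.90364974   60.59126318    1.07588705
 -179.94515504] [ 0.14073854  0.29252805 -3.21853038] [-0.07929335  0.21656551  0.01614226]
```

Request:
apply_moves(series=[{"delta_pos": [0, 0, 0], "roll": 0.012}, {"delta_pos": [0, 0, 0], "roll": 0.012}, {"delta_pos": [0, 0, 0], "roll": 0.012}, {"delta_pos": [0, 0, 0], "roll": 0.012}, {"delta_pos": [0, 0, 0], "roll": 0.012}, {"delta_pos": [0, 0, 0], "roll": 0.012}, {"delta_pos": [0, 0, 0], "roll": 0.012}, {"delta_pos": [0, 0, 0], "roll": 0.01}, {"delta_pos": [0, 0, 0], "roll": 0}])

```text
time: 24.05
tcp_pos: [0.4407, 0.148, 0.0388]
eef_rot: [-180.0, 0.0, 18.5]
force: [0.3, -0.4, -3.5]
opening: 0.244
```

```bash
python3 - <<'E'
from plant import *
s=sense();print(s["time"],s["tcp_pos"],s["eef_rot"],s["qpos"],s["force"],s["wrist_torque"])
E
```

```text
24.05 [0.44073459 0.14803039 0.0387913 ] [-1.79988955e+02  6.81331659e-03  1.85025373e+01] [ 1.85578000e+01  3.52124661e+00 -2.58851162e+01  6.06004398e+01
  1.10516626e-02 -1.79944737e+02] [ 0.25451076 -0.42495119 -3.54821601] [-0.07687206  0.23587901 -0.02056144]
```

Request:
apply_moves(series=[{"delta_pos": [0, 0, 0], "roll": -0.006}, {"delta_pos": [0.2, 0.2, 0], "roll": -0.012}, {"delta_pos": [0.3, 0.3, 0], "roll": -0.02}, {"delta_pos": [0.5, 0.4, 0], "roll": -0.025}, {"delta_pos": [0.5, 0.4, 0], "roll": -0.026}, {"delta_pos": [0.3, 0.2, 0], "roll": -0.025}, {"delta_pos": [0.2, 0.2, 0], "roll": -0.02}, {"delta_pos": [0, 0, 0], "roll": -0.012}, {"delta_pos": [0, 0, 0], "roll": -0.006}, {"delta_pos": [0, 0, 0], "roll": 0}])

```text
time: 25.05
tcp_pos: [0.4428, 0.1494, 0.0388]
eef_rot: [-180.0, 0.0, 9.7]
force: [-0.3, -0.5, -3.7]
opening: 0.243
```

```bash
cat > look.py <<'E'
from plant import *
import cv2,pickle,sys
from h import *
def cc(a,x0,y0,w,h,f,n):
    c=cv2.resize(a[y0:y0+h,x0:x0+w],None,fx=f,fy=f,interpolation=cv2.INTER_CUBIC);c=np.clip(c.astype(float)*1.4-10,0,255).astype(np.uint8);cv2.imwrite(n,c)
def st():
    s=sense();print(s["time"],s["tcp_pos"].round(5),s["eef_rot"].round(2),s["force"].round(2),s["wrist_torque"].round(3),round(float(s["opening"]),3))
def look(tag,names):
    for n in names:
        p=snapshot(n);pickle.dump(p,open(f"{n}{tag}.pkl","wb"))
        if n=="side": cc(p["img"],150,125,130,100,6,f"pics/side{tag}c.png")
        elif n=="top": cc(p["img"],150,140,80,90,6.5,f"pics/top{tag}c.png")
        else: cv2.imwrite(f"pics/wrist{tag}.png",p["img"])
if __name__=="__main__":
    st(); look(sys.argv[1],sys.argv[2:])
E
python3 look.py 9 top side
```

```text
25.05 [0.44284 0.14938 0.0388 ] [-1.7999e+02  1.0000e-02  9.7300e+00] [-0.27 -0.54 -3.73] [-0.074  0.287 -0.042] 0.243
```

View pics/top9c.png

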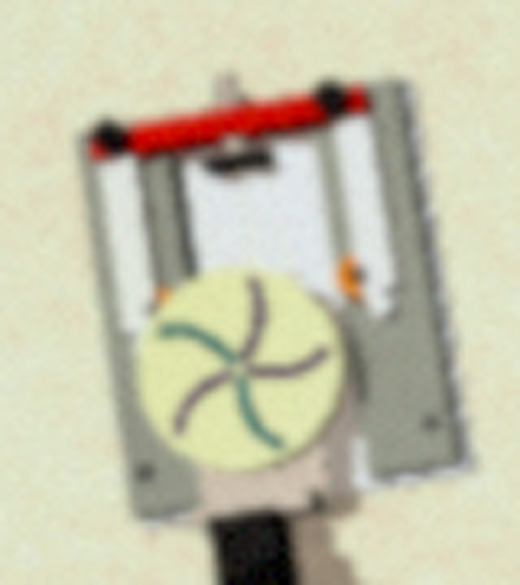

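View pics/side9c.png

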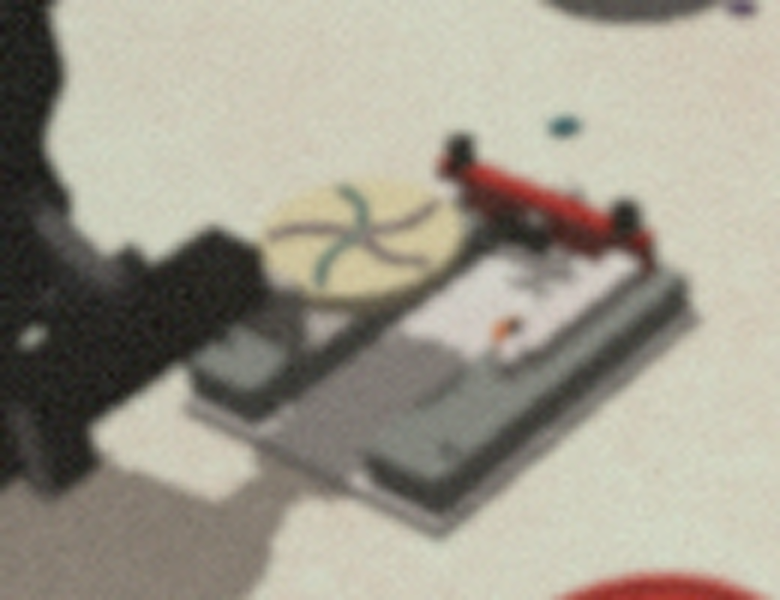

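```bash
python3 - <<'E'
import pickle
from h import *
from jig import loc,J
c=Cam(pickle.load(open("top9.pkl","rb")));s=Cam(pickle.load(open("side9.pkl","rb")))
u=[[150+239.5/6.5-.5,140+368/6.5-.5]]
v=[[150+360.5/6-.5,125+236.5/6-.5]]
for z in (.078,.080):
    m=c.unproj(u,z);n=s.unproj(v,z);print(z,m,loc(J,m)*1e3,n,loc(J,n)*1e3)
T=np.array([[.44284,.14938,0]]);print("tcp",loc(J,T)*1e3)
E
```

```text
[0.63172471 0.18326666 0.17050087] 9.768979979311169 [ 1.4 -0.3  1.2  0.4 -1.1  0.4 -0.9 -1.   0.2 -0.   0.1 -0.3]
0.078 [[0.58684759 0.17570009 0.078     ]] [[-45.51025989   0.1577149 ]] [[0.58373051 0.17369888 0.078     ]] [[-48.92170705  -1.28558949]]
0.08 [[0.5866159  0.17515643 0.08      ]] [[-45.83084462  -0.33874943]] [[0.58218902 0.17121844 0.08      ]] [[-50.86171371  -3.46851136]]
tcp [[-191.89561825   -1.34610693]]
```

```bash
python3 - <<'E'
import pickle
from h import *
from jig import loc,J
s=Cam(pickle.load(open("side9.pkl","rb")))
q=[[175+143.5/8-.5,140+403.5/8-.5],[175+289/8-.5,140+478/8-.5]]
print(loc(J,s.unproj(q,.024))*1e3)
E
```

```text
[0.63172471 0.18326666 0.17050087] 9.768979979311169 [ 1.4 -0.3  1.2  0.4 -1.1  0.4 -0.9 -1.   0.2 -0.   0.1 -0.3]
[[-87.07846054  22.40589633]
 [-87.68302393 -30.32693131]]
```

Request:
apply_moves(series=[{"delta_pos": [0, 0, -2], "roll": 0}, {"delta_pos": [0, 0, -4], "roll": 0}, {"delta_pos": [0, 0, -6], "roll": 0}, {"delta_pos": [0, 0, -7], "roll": 0}, {"delta_pos": [0, 0, -7], "roll": 0}, {"delta_pos": [0, 0, -6], "roll": 0}, {"delta_pos": [0, 0, -4], "roll": 0}, {"delta_pos": [0, 0, -3], "roll": 0}, {"delta_pos": [0, 0, -2], "roll": 0}, {"delta_pos": [0, 0, -1], "roll": 0}, {"delta_pos": [0, 0, 0], "roll": 0}])

```text
time: 26.25
tcp_pos: [0.4429, 0.1494, -0.0032]
eef_rot: [-180.0, -0.0, 9.7]
force: [-0.2, -0.4, -3.0]
opening: 0.239
```

```bash
python3 look.py 10 top side
```

```text
26.25 [ 0.44294  0.14941 -0.00315] [-179.99   -0.      9.74] [-0.18 -0.45 -3.03] [-0.075  0.254  0.013] 0.239
```

View pics/top10c.png

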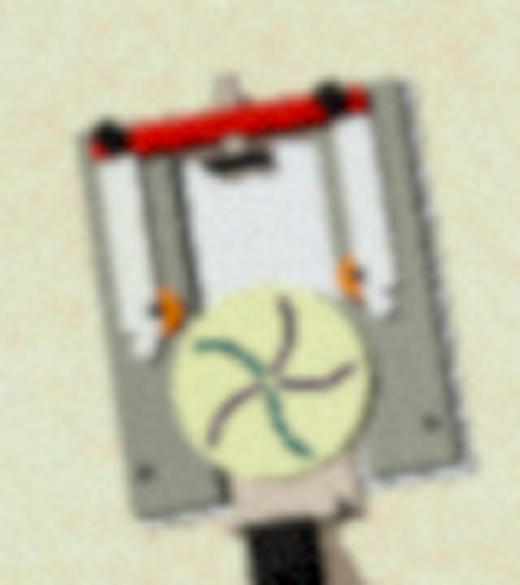

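View pics/side10c.png

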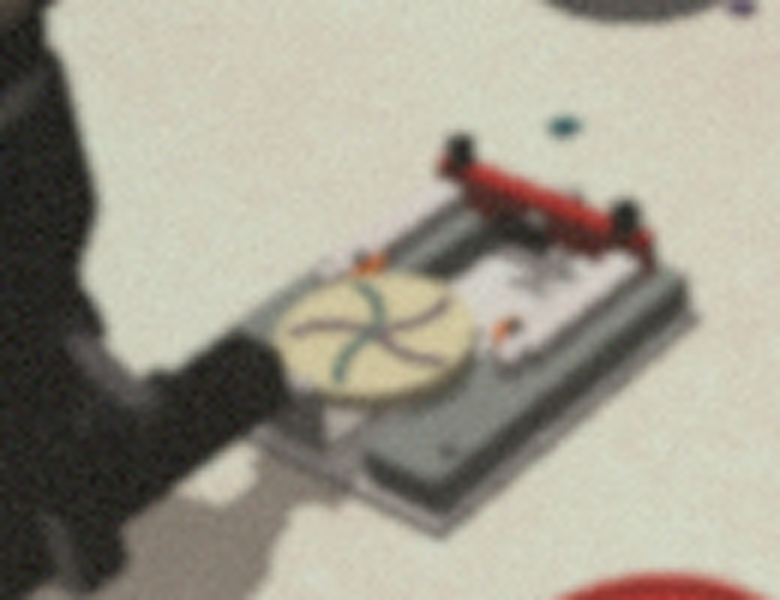

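```bash
python3 - <<'E'
import pickle
from h import *
from jig import loc,J
c=Cam(pickle.load(open("top10.pkl","rb")))
u=[[150+272.5/6.5-.5,140+381/6.5-.5]]
print(loc(J,c.unproj(u,.038))*1e3)
E
```

```text
[0.63172471 0.18326666 0.17050087] 9.768979979311169 [ 1.4 -0.3  1.2  0.4 -1.1  0.4 -0.9 -1.   0.2 -0.   0.1 -0.3]
[[-45.72088484  -0.92307205]]
```

Request:
apply_moves(series=[{"delta_pos": [0, 0, -1], "roll": 0}, {"delta_pos": [0, 0, -1.5], "roll": 0}, {"delta_pos": [0, 0, -1.5], "roll": 0}, {"delta_pos": [0, 0, -1], "roll": 0}, {"delta_pos": [0, 0, -1], "roll": 0}, {"delta_pos": [0, 0, -1], "roll": 0}, {"delta_pos": [0, 0, -1.5], "roll": 0}, {"delta_pos": [0, 0, -1.5], "roll": 0}, {"delta_pos": [0, 0, -1.5], "roll": 0}, {"delta_pos": [0, 0, -0.5], "roll": 0}, {"delta_pos": [0, 0, 0], "roll": 0}])

```text
time: 27.45
tcp_pos: [0.4428, 0.1494, -0.0153]
eef_rot: [-180.0, 0.0, 9.7]
force: [0.6, 0.0, -1.6]
opening: 0.244
```

```bash
python3 look.py 11 top side wrist
```

```text
27.45 [ 0.44279  0.14936 -0.01531] [-1.7999e+02  2.0000e-02  9.7500e+00] [ 0.59  0.05 -1.57] [0.011 0.156 0.023] 0.244
```

View pics/top11c.png

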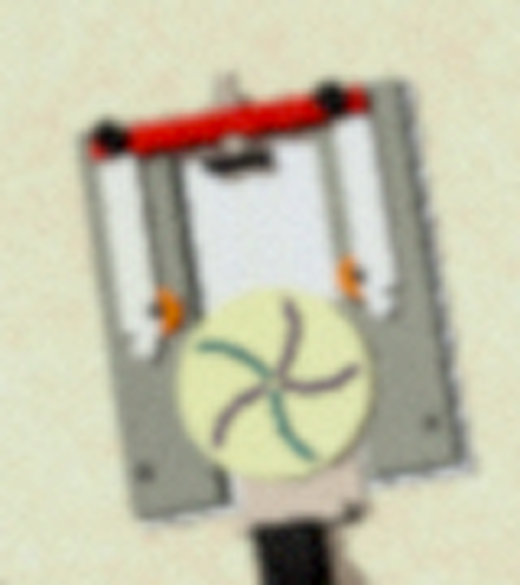

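View pics/side11c.png

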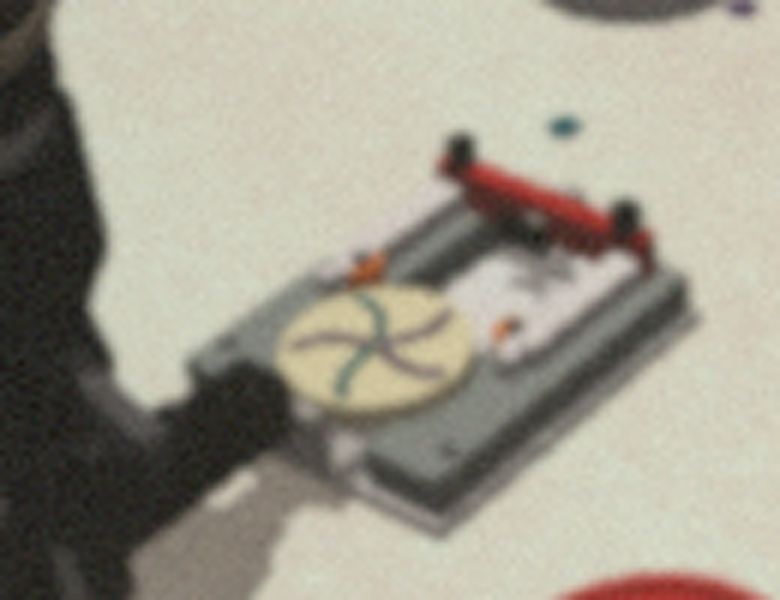

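View pics/wrist11.png

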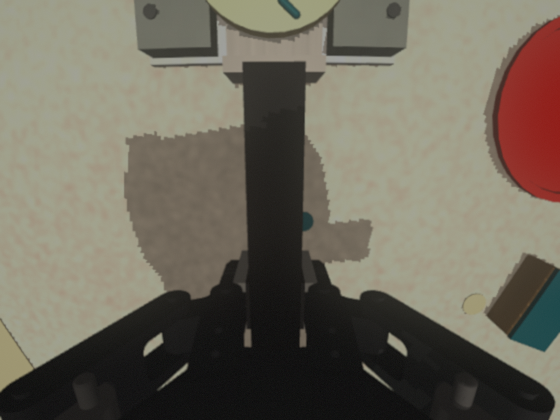

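Request:
apply_moves(series=[{"delta_pos": [1, 0.4, 0], "roll": 0}, {"delta_pos": [1.8, 0.6, 0], "roll": 0}, {"delta_pos": [1.9, 0.6, 0], "roll": 0}, {"delta_pos": [1.9, 0.5, 0], "roll": 0}, {"delta_pos": [1.9, 0.5, 0], "roll": 0}, {"delta_pos": [1.9, 0.4, 0], "roll": 0}, {"delta_pos": [1.5, 0.2, 0], "roll": 0}, {"delta_pos": [1.5, 0.2, 0], "roll": 0}, {"delta_pos": [1.5, 0.3, 0], "roll": 0}, {"delta_pos": [1.5, 0.3, 0], "roll": 0}, {"delta_pos": [1.5, 0.3, 0], "roll": 0}, {"delta_pos": [1.5, 0.2, 0], "roll": 0}])

```text
time: 28.8
tcp_pos: [0.4624, 0.1539, -0.0152]
eef_rot: [-180.0, 0.0, 9.7]
force: [-0.5, -0.2, -2.5]
opening: 0.239
```

```bash
python3 look.py 12 top; python3 - <<'E'
from plant import *
from jig import loc,J
import numpy as np
print(loc(J,np.array([sense()["tcp_pos"]]))*1e3)
E
```

```text
28.8 [ 0.46237  0.15389 -0.01523] [-1.7999e+02  1.0000e-02  9.7500e+00] [-0.52 -0.25 -2.51] [-0.069  0.233  0.043] 0.239
[0.63172471 0.18326666 0.17050087] 9.768979979311169 [ 1.4 -0.3  1.2  0.4 -1.1  0.4 -0.9 -1.   0.2 -0.   0.1 -0.3]
[[-171.62691727   -0.19981227]]
```

View pics/top12c.png

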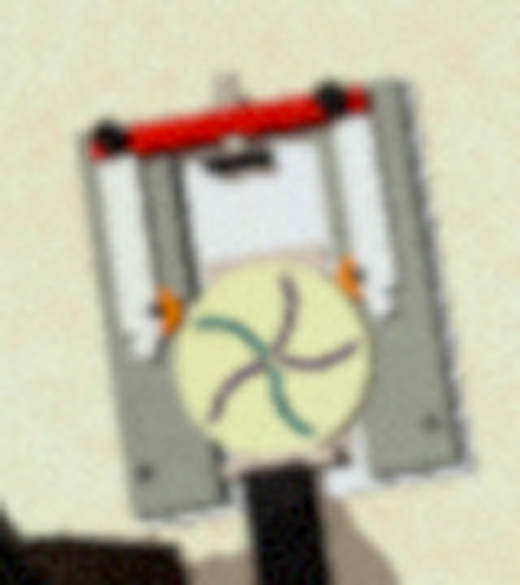

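Request:
apply_moves(series=[{"delta_pos": [1, 0.2, 0], "roll": 0}, {"delta_pos": [1.2, 0.2, 0], "roll": 0}, {"delta_pos": [1.2, 0.2, 0], "roll": 0}, {"delta_pos": [1.2, 0.2, 0], "roll": 0}, {"delta_pos": [1.2, 0.2, 0], "roll": 0}, {"delta_pos": [1.2, 0.2, 0], "roll": 0}])

```text
time: 29.45
tcp_pos: [0.4677, 0.1546, -0.0157]
eef_rot: [180.0, 0.2, 9.7]
force: [-5.9, -0.4, 0.7]
opening: 0.238
```

Request:
apply_moves(series=[{"delta_pos": [1.2, 0.2, 0], "roll": 0}, {"delta_pos": [1.2, 0.2, 0], "roll": 0}, {"delta_pos": [1.2, 0.2, 0], "roll": 0}, {"delta_pos": [1.2, 0.2, 0], "roll": 0}])

```text
time: 29.85
tcp_pos: [0.4725, 0.1554, -0.0157]
eef_rot: [180.0, 0.2, 9.7]
force: [-6.0, -1.1, 0.1]
opening: 0.241
```

Request:
apply_moves(series=[{"delta_pos": [1.2, 0.2, 0], "roll": 0}, {"delta_pos": [1.2, 0.2, 0], "roll": 0}, {"delta_pos": [1.2, 0.2, 0], "roll": 0}, {"delta_pos": [1.2, 0.2, 0], "roll": 0}])

```text
time: 30.25
tcp_pos: [0.4776, 0.1563, -0.0157]
eef_rot: [180.0, 0.1, 9.7]
force: [-4.5, -0.7, -0.8]
opening: 0.236
```

```bash
python3 look.py 13 top side; python3 - <<'E'
from plant import *
from jig import loc,J
import numpy as np
print(loc(J,np.array([sense()["tcp_pos"]]))*1e3)
E
```

```text
30.25 [ 0.47759  0.15626 -0.01566] [1.7999e+02 1.5000e-01 9.7400e+00] [-4.5  -0.75 -0.79] [-0.118  1.138  0.019] 0.236
[0.63172471 0.18326666 0.17050087] 9.768979979311169 [ 1.4 -0.3  1.2  0.4 -1.1  0.4 -0.9 -1.   0.2 -0.   0.1 -0.3]
[[-156.0832123    -0.44417428]]
```

View pics/top13c.png

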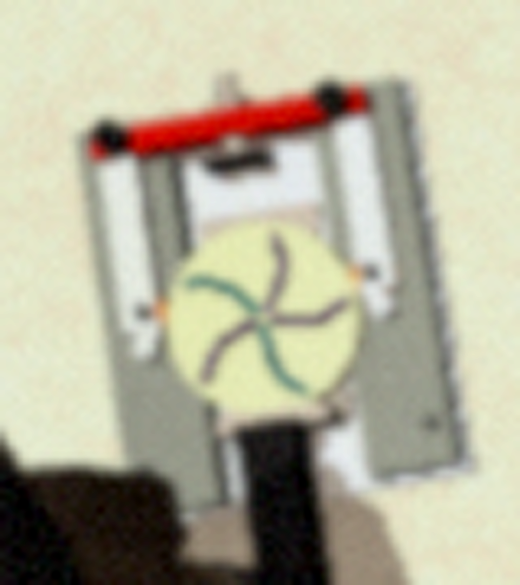

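View pics/side13c.png

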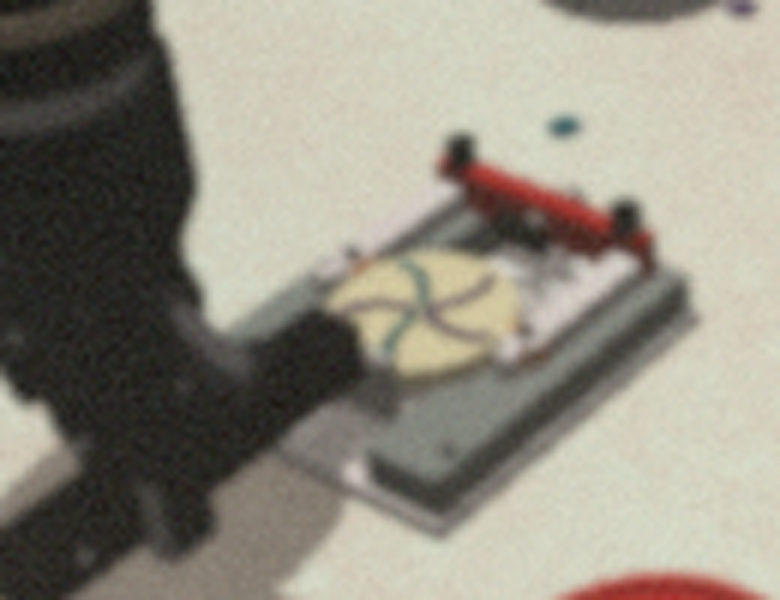

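Request:
apply_moves(series=[{"delta_pos": [1, 0.2, 0], "roll": 0}, {"delta_pos": [1, 0.2, 0], "roll": 0}, {"delta_pos": [1, 0.2, 0], "roll": 0}, {"delta_pos": [1, 0.2, 0], "roll": 0}, {"delta_pos": [1, 0.2, 0], "roll": 0}])

```text
time: 30.85
tcp_pos: [0.484, 0.1577, -0.0153]
eef_rot: [-180.0, 0.0, 9.7]
force: [-3.4, 0.4, -2.6]
opening: 0.24
```

Request:
apply_moves(series=[{"delta_pos": [1, 0.2, 0], "roll": 0}, {"delta_pos": [1, 0.2, 0], "roll": 0}, {"delta_pos": [1, 0.2, 0], "roll": 0}])

```text
time: 31.15
tcp_pos: [0.4871, 0.1583, -0.0151]
eef_rot: [-180.0, -0.0, 9.7]
force: [-3.2, -0.9, -2.0]
opening: 0.245
```

Request:
apply_moves(series=[{"delta_pos": [0.8, 0.2, 0], "roll": 0}, {"delta_pos": [0.8, 0.1, 0], "roll": 0}])

```text
time: 31.35
tcp_pos: [0.4887, 0.1587, -0.0151]
eef_rot: [-180.0, -0.0, 9.7]
force: [-3.0, -1.4, -2.5]
opening: 0.239
```

```bash
python3 look.py 14 top; python3 - <<'E'
from plant import *
from jig import loc,J
import numpy as np
print(loc(J,np.array([sense()["tcp_pos"]]))*1e3)
E
```

```text
31.35 [ 0.48872  0.15866 -0.01514] [-1.7998e+02 -1.0000e-02  9.7400e+00] [-2.99 -1.38 -2.51] [-0.159  0.715 -0.002] 0.239
[0.63172471 0.18326666 0.17050087] 9.768979979311169 [ 1.4 -0.3  1.2  0.4 -1.1  0.4 -0.9 -1.   0.2 -0.   0.1 -0.3]
[[-1.44971612e+02  2.03242328e-02]]
```

View pics/top14c.png

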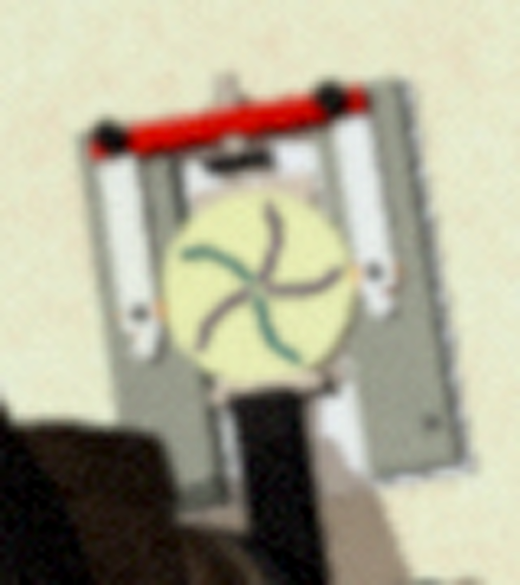

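Request:
apply_moves(series=[{"delta_pos": [0.6, 0.1, 0], "roll": 0}, {"delta_pos": [0.6, 0.1, 0], "roll": 0}, {"delta_pos": [0.6, 0.1, 0], "roll": 0}])

```text
time: 31.7
tcp_pos: [0.4904, 0.1589, -0.0152]
eef_rot: [-180.0, -0.0, 9.7]
force: [-2.1, -0.7, -1.9]
opening: 0.239
```

```bash
cat > s.py <<'E'
from plant import *
import numpy as np
s=sense();T=s["tcp_pos"];J=[0.63172471,0.18326666,0.17050087];a=J[2]
d=T[:2]-J[:2];u=np.array([np.cos(a),np.sin(a)]);v=np.array([-u[1],u[0]])
f=s["force"][:2];t=s["wrist_torque"]
print(round(s["time"],2),"jig x,y,z",(d@u*1e3).round(2),(d@v*1e3).round(2),(T[2]*1e3).round(2),"F",(-f@u).round(2),(f@v).round(2),s["force"][2].round(2),"ty",(t[:2]@v).round(3),t.round(3),s["eef_rot"].round(2))
E
python3 s.py
```

```text
31.7 jig x,y,z -143.41 -0.01 -15.16 F 2.14 -0.32 -1.86 ty 0.586 [-0.1    0.577 -0.012] [-179.99   -0.      9.74]
```

Request:
apply_moves(series=[{"delta_pos": [0.6, 0.1, 0], "roll": 0}, {"delta_pos": [0.6, 0.1, 0], "roll": 0}, {"delta_pos": [0.6, 0.1, 0], "roll": 0}])

```text
time: 32.0
tcp_pos: [0.4922, 0.1592, -0.0152]
eef_rot: [-180.0, -0.0, 9.7]
force: [-2.1, -0.7, -2.7]
opening: 0.243
```

```bash
python3 s.py
```

```text
32.0 jig x,y,z -141.57 -0.05 -15.18 F 2.21 -0.3 -2.66 ty 0.563 [-0.124  0.55  -0.012] [-179.99   -0.      9.74]
```

Request:
apply_moves(series=[{"delta_pos": [0.5, 0.1, 0], "roll": 0}, {"delta_pos": [0.5, 0.1, 0], "roll": 0}, {"delta_pos": [0.5, 0.1, 0], "roll": 0}])

```text
time: 32.3
tcp_pos: [0.4937, 0.1595, -0.0152]
eef_rot: [-180.0, -0.0, 9.7]
force: [-2.0, -0.3, -2.3]
opening: 0.243
```

```bash
python3 s.py
```

```text
32.3 jig x,y,z -140.05 0.01 -15.16 F 2.07 0.05 -2.26 ty 0.528 [-0.09   0.521 -0.03 ] [-1.7999e+02 -1.0000e-02  9.7400e+00]
```

Request:
apply_moves(series=[{"delta_pos": [0.5, 0.1, 0], "roll": 0}, {"delta_pos": [0.5, 0.1, 0], "roll": 0}])

```text
time: 32.5
tcp_pos: [0.4947, 0.1597, -0.0152]
eef_rot: [-180.0, -0.0, 9.7]
force: [-1.1, 0.1, -2.3]
opening: 0.25
```

```bash
python3 s.py
```

```text
32.5 jig x,y,z -139.06 0.03 -15.17 F 1.11 0.26 -2.33 ty 0.467 [-0.058  0.463 -0.024] [-179.99   -0.      9.74]
```

```bash
python3 look.py 15 top
```

```text
32.5 [ 0.49468  0.15971 -0.01517] [-179.99   -0.      9.74] [-1.14  0.06 -2.33] [-0.058  0.463 -0.024] 0.25
```

View pics/top15c.png

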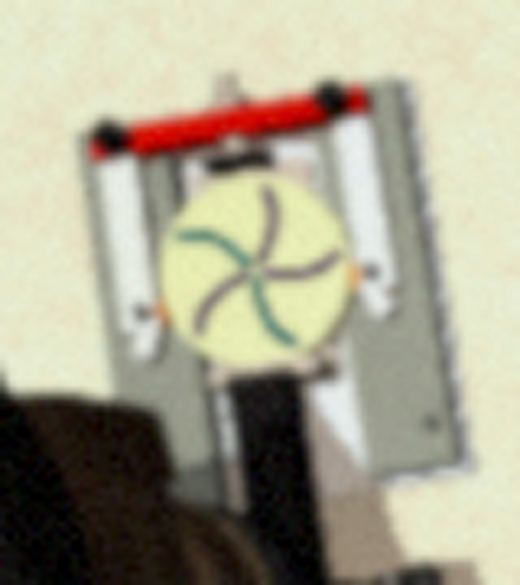

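Request:
apply_moves(series=[{"delta_pos": [0.4, 0.1, 0], "roll": 0}, {"delta_pos": [0.4, 0.1, 0], "roll": 0}])

```text
time: 32.75
tcp_pos: [0.4954, 0.1599, -0.0152]
eef_rot: [-180.0, -0.0, 9.7]
force: [-0.9, -0.2, -1.8]
opening: 0.244
```

```bash
python3 s.py
```

```text
32.75 jig x,y,z -138.26 0.1 -15.17 F 0.87 -0.06 -1.77 ty 0.475 [-0.092  0.466 -0.04 ] [-179.99   -0.      9.75]
```

Request:
apply_moves(series=[{"delta_pos": [0.4, 0.1, 0], "roll": 0}, {"delta_pos": [0.4, 0.05, 0], "roll": 0}])

```text
time: 32.95
tcp_pos: [0.4963, 0.1601, -0.0151]
eef_rot: [-180.0, -0.0, 9.7]
force: [-1.4, -0.6, -2.7]
opening: 0.244
```

```bash
python3 s.py
```

```text
32.95 jig x,y,z -137.44 0.12 -15.15 F 1.44 -0.34 -2.69 ty 0.459 [-0.088  0.451 -0.009] [-179.99   -0.      9.75]
```

Request:
apply_moves(series=[{"delta_pos": [0.4, 0.05, 0], "roll": 0}, {"delta_pos": [0.4, 0.05, 0], "roll": 0}])

```text
time: 33.15
tcp_pos: [0.497, 0.1601, -0.0152]
eef_rot: [-180.0, 0.0, 9.7]
force: [-1.3, -0.1, -2.0]
opening: 0.243
```

```bash
python3 s.py
```

```text
33.15 jig x,y,z -136.65 0.05 -15.2 F 1.26 0.16 -2.04 ty 0.428 [-0.048  0.426 -0.005] [-179.99    0.      9.74]
```

Request:
apply_moves(series=[{"delta_pos": [0.4, 0.05, 0], "roll": 0}, {"delta_pos": [0.4, 0.05, 0], "roll": 0}])

```text
time: 33.35
tcp_pos: [0.4979, 0.1603, -0.0152]
eef_rot: [-180.0, -0.0, 9.7]
force: [-1.1, 0.2, -1.6]
opening: 0.238
```

```bash
python3 s.py
```

```text
33.35 jig x,y,z -135.82 0.03 -15.18 F 1.08 0.39 -1.56 ty 0.378 [-0.036  0.377 -0.024] [-179.99   -0.      9.75]
```

Request:
apply_moves(series=[{"delta_pos": [0.4, 0.07, 0], "roll": 0}, {"delta_pos": [0.4, 0.07, 0], "roll": 0}, {"delta_pos": [0.3, 0.05, 0], "roll": 0}])

```text
time: 33.65
tcp_pos: [0.4981, 0.1603, -0.0154]
eef_rot: [-180.0, 0.1, 9.7]
force: [-4.0, -0.6, -0.6]
opening: 0.243
```

```bash
python3 s.py; python3 look.py 16 top
```

```text
33.65 jig x,y,z -135.54 0.02 -15.36 F 4.01 0.12 -0.63 ty 1.048 [-0.193  1.03   0.002] [-1.7999e+02  8.0000e-02  9.7500e+00]
33.65 [ 0.49814  0.16028 -0.01536] [-1.7999e+02  8.0000e-02  9.7500e+00] [-3.98 -0.57 -0.63] [-0.193  1.03   0.002] 0.243
```

View pics/top16c.png

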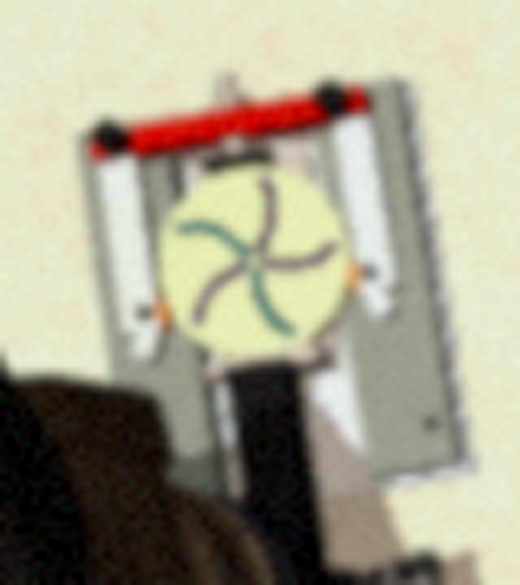

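Request:
apply_moves(series=[{"delta_pos": [0.4, 0.07, 0], "roll": 0}, {"delta_pos": [0, 0, 0], "roll": 0}])

```text
time: 33.9
tcp_pos: [0.4981, 0.1603, -0.0154]
eef_rot: [-180.0, 0.1, 9.8]
force: [-6.1, -1.8, 0.7]
opening: 0.243
```

```bash
python3 s.py
```

```text
33.9 jig x,y,z -135.55 0.03 -15.44 F 6.33 -0.76 0.71 ty 1.19 [-0.2    1.173  0.055] [-1.7999e+02  1.2000e-01  9.7500e+00]
```

Request:
apply_moves(series=[{"delta_pos": [0.2, 0.03, 0], "roll": 0}, {"delta_pos": [0, 0, 0], "roll": 0}])

```text
time: 34.1
tcp_pos: [0.4981, 0.1603, -0.0155]
eef_rot: [-180.0, 0.1, 9.8]
force: [-6.6, -1.7, 0.9]
opening: 0.245
```

```bash
python3 s.py
```

```text
34.1 jig x,y,z -135.59 0.02 -15.47 F 6.84 -0.56 0.86 ty 1.342 [-0.164  1.333 -0.015] [-1.7999e+02  1.4000e-01  9.7600e+00]
```

Request:
apply_moves(series=[{"delta_pos": [0, 0, 0], "roll": 0}])

```text
time: 34.2
tcp_pos: [0.4981, 0.1603, -0.0155]
eef_rot: [-180.0, 0.1, 9.8]
force: [-6.7, -1.1, 0.6]
opening: 0.242
```

```bash
python3 s.py
```

```text
34.2 jig x,y,z -135.59 0.01 -15.46 F 6.77 0.01 0.58 ty 1.33 [-0.222  1.312  0.003] [-1.7999e+02  1.4000e-01  9.7500e+00]
```

Request:
apply_moves(series=[{"delta_pos": [0.08, 0.01, 0], "roll": 0}, {"delta_pos": [0, 0, 0], "roll": 0}, {"delta_pos": [0, 0, 0], "roll": 0}, {"delta_pos": [0, 0, 0], "roll": 0}, {"delta_pos": [0, 0, 0], "roll": 0}])

```text
time: 34.7
tcp_pos: [0.4981, 0.1603, -0.0155]
eef_rot: [-180.0, 0.1, 9.8]
force: [-6.7, -1.2, 0.7]
opening: 0.241
```

```bash
python3 s.py
```

```text
34.7 jig x,y,z -135.57 -0.0 -15.47 F 6.83 -0.02 0.7 ty 1.34 [-0.163  1.332 -0.035] [-1.7998e+02  1.4000e-01  9.7500e+00]
```

Request:
apply_moves(series=[{"delta_pos": [0, 0, 0], "roll": 0}, {"delta_pos": [0, 0, 0], "roll": 0}, {"delta_pos": [0, 0, 0], "roll": 0}])

```text
time: 35.0
tcp_pos: [0.4981, 0.1603, -0.0155]
eef_rot: [-180.0, 0.1, 9.8]
force: [-8.0, -1.3, 0.4]
opening: 0.238
```

```bash
python3 s.py; python3 look.py 17 side
```

```text
35.0 jig x,y,z -135.57 -0.0 -15.46 F 8.12 0.09 0.37 ty 1.317 [-0.188  1.304 -0.   ] [-1.7999e+02  1.4000e-01  9.7500e+00]
35.0 [ 0.49813  0.16026 -0.01546] [-1.7999e+02  1.4000e-01  9.7500e+00] [-8.02 -1.29  0.37] [-0.188  1.304 -0.   ] 0.238
```

View pics/side17c.png

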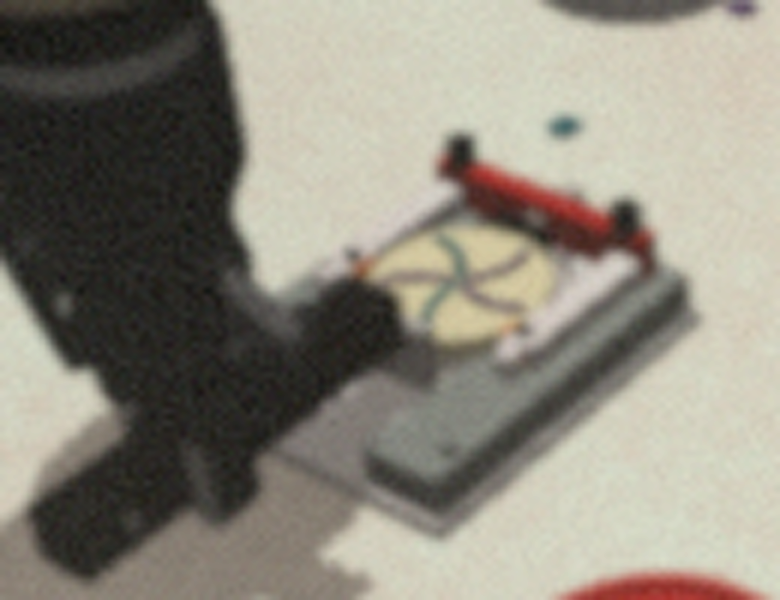

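Request:
apply_moves(series=[{"delta_pos": [-1, -0.17, 0], "roll": 0}, {"delta_pos": [-2, -0.35, 0], "roll": 0}, {"delta_pos": [-3, -0.5, -1], "roll": 0}, {"delta_pos": [-4, -0.7, -1], "roll": 0}, {"delta_pos": [-6, -1.0, 0], "roll": 0}, {"delta_pos": [-8, -1.4, 0], "roll": 0}, {"delta_pos": [-10, -1.7, 0], "roll": 0}, {"delta_pos": [-10, -1.7, 0], "roll": 0}, {"delta_pos": [-10, -1.7, 0], "roll": 0}, {"delta_pos": [-10, -1.7, 0], "roll": 0}, {"delta_pos": [-10, -1.7, 0], "roll": 0}, {"delta_pos": [-10, -1.7, 0], "roll": 0}])

```text
time: 36.25
tcp_pos: [0.4147, 0.1461, -0.0172]
eef_rot: [-180.0, -0.0, 9.7]
force: [-0.9, -0.5, -2.6]
opening: 0.242
```

```bash
python3 s.py; python3 look.py 18 top
```

```text
36.25 jig x,y,z -220.21 0.18 -17.16 F 0.93 -0.33 -2.61 ty 0.105 [-0.03   0.101 -0.015] [-179.98   -0.      9.75]
36.25 [ 0.41468  0.14608 -0.01716] [-179.98   -0.      9.75] [-0.86 -0.48 -2.61] [-0.03   0.101 -0.015] 0.242
```

View pics/top18c.png

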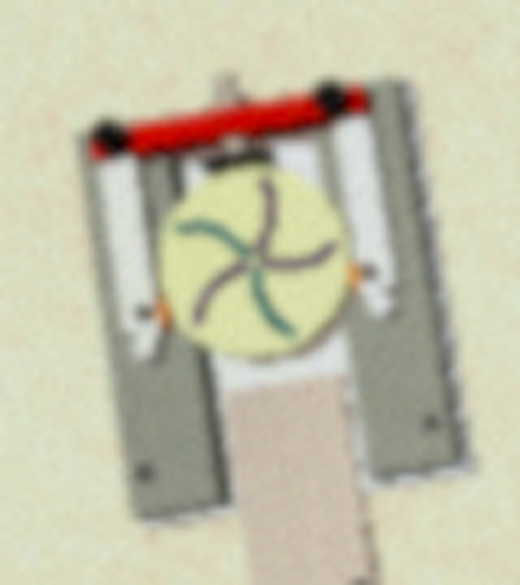

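Request:
apply_moves(series=[{"delta_pos": [-8, -1.4, 4], "roll": 0}, {"delta_pos": [-6, -1, 8], "roll": 0}, {"delta_pos": [-4, -0.7, 12], "roll": -0.03}, {"delta_pos": [-2, -0.3, 14], "roll": -0.06}, {"delta_pos": [0, -4, 12], "roll": -0.09}, {"delta_pos": [1, -8, 6], "roll": -0.12}, {"delta_pos": [3.3, -9.6, 0], "roll": -0.14}, {"delta_pos": [3.3, -9.6, 0], "roll": -0.14}, {"delta_pos": [3.3, -9.6, 0], "roll": -0.14}, {"delta_pos": [3.3, -9.6, 0], "roll": -0.14}, {"delta_pos": [3.3, -9.6, 0], "roll": -0.14}, {"delta_pos": [3.3, -9.6, 0], "roll": -0.14}])

```text
time: 37.5
tcp_pos: [0.4167, 0.0729, 0.0396]
eef_rot: [-179.9, -0.0, -55.9]
force: [-0.3, 0.3, -1.1]
opening: 0.24
```

Request:
apply_moves(series=[{"delta_pos": [3.3, -9.6, 0], "roll": -0.14}, {"delta_pos": [3.3, -9.6, 0], "roll": -0.14}, {"delta_pos": [3.3, -9.6, 0], "roll": -0.14}, {"delta_pos": [3.3, -9.6, 0], "roll": -0.14}, {"delta_pos": [3.3, -9.6, 0], "roll": -0.14}, {"delta_pos": [3.3, -9.6, 0], "roll": -0.14}, {"delta_pos": [3.3, -9.6, 0], "roll": -0.14}, {"delta_pos": [3.3, -9.6, 0], "roll": -0.14}, {"delta_pos": [3.3, -9.6, 0], "roll": -0.14}, {"delta_pos": [3.3, -9.6, 0], "roll": -0.14}, {"delta_pos": [3.3, -9.6, 0], "roll": -0.14}, {"delta_pos": [3.3, -9.6, 0], "roll": -0.14}])

```text
time: 38.7
tcp_pos: [0.4564, -0.0424, 0.0397]
eef_rot: [-180.0, 0.1, -152.2]
force: [0.3, -0.6, -2.6]
opening: 0.245
```

```bash
python3 s.py; python3 -c "
from plant import *
print(sense()['qpos'],sense()['tcp_pos'])"
```

```text
38.7 jig x,y,z -211.02 -192.61 39.66 F -0.15 -0.67 -2.58 ty -0.102 [ 0.041 -0.096  0.029] [-1.7995e+02  7.0000e-02 -1.5216e+02]
[-5.30111128e+00  2.71859948e+00 -2.66270297e+01  6.05724634e+01
 -6.45138331e-04 -3.31394911e+01] [ 0.45644959 -0.04235626  0.03965504]
```

Request:
apply_moves(series=[{"delta_pos": [3.2, -9.6, 0], "roll": -0.14}, {"delta_pos": [3.2, -9.6, 0], "roll": -0.14}, {"delta_pos": [3.2, -9.6, 0], "roll": -0.14}, {"delta_pos": [3.2, -9.6, 0], "roll": -0.14}, {"delta_pos": [3.2, -9.6, 0], "roll": -0.14}, {"delta_pos": [3.2, -9.6, 0], "roll": -0.14}, {"delta_pos": [3.2, -9.6, 0], "roll": -0.14}, {"delta_pos": [3.2, -9.6, 0], "roll": -0.14}, {"delta_pos": [3.2, -9.6, 0], "roll": -0.14}, {"delta_pos": [3.2, -9.6, 0], "roll": -0.14}, {"delta_pos": [3.2, -9.6, 0], "roll": -0.14}, {"delta_pos": [3.2, -9.6, 0], "roll": -0.14}])

```text
time: 39.9
tcp_pos: [0.4948, -0.1577, 0.0396]
eef_rot: [180.0, 0.1, 111.6]
force: [-0.2, -0.3, -2.1]
opening: 0.244
```

Request:
apply_moves(series=[{"delta_pos": [3.2, -9.6, 0], "roll": -0.14}, {"delta_pos": [3.2, -9.6, 0], "roll": -0.14}, {"delta_pos": [3.2, -9.6, 0], "roll": -0.14}, {"delta_pos": [3.2, -9.6, 0], "roll": -0.14}, {"delta_pos": [2.5, -8, 0], "roll": -0.14}, {"delta_pos": [1.8, -6, 0], "roll": -0.14}, {"delta_pos": [1, -3, 0], "roll": -0.14}, {"delta_pos": [0, -1, 0], "roll": -0.14}, {"delta_pos": [0, 0, 0], "roll": -0.13}, {"delta_pos": [0, 0, 0], "roll": -0.12}, {"delta_pos": [0, 0, 0], "roll": -0.1}, {"delta_pos": [0, 0, 0], "roll": -0.09}])

```text
time: 41.1
tcp_pos: [0.5126, -0.2137, 0.0395]
eef_rot: [180.0, -0.0, 22.3]
force: [-0.5, -0.7, -2.2]
opening: 0.24
```

Request:
apply_moves(series=[{"delta_pos": [0, 0, 0], "roll": -0.06}, {"delta_pos": [0, 0, 0], "roll": -0.04}, {"delta_pos": [0, 0, 0], "roll": -0.02}, {"delta_pos": [0, 0, 0], "roll": -0.015}, {"delta_pos": [0, 0, 0], "roll": 0}])

```text
time: 41.6
tcp_pos: [0.5125, -0.2137, 0.0391]
eef_rot: [180.0, -0.0, 14.8]
force: [1.0, 0.6, -1.5]
opening: 0.242
```

```bash
python3 - <<'E'
from look import *
st()
for n in ("top","wrist"):
    p=snapshot(n);pickle.dump(p,open(n+"19.pkl","wb"))
    if n=="top": cc(p["img"],310,130,100,140,4.2,"pics/top19c.png")
    else: cv2.imwrite("pics/wrist19.png",p["img"])
E
```

```text
41.6 [ 0.51252 -0.21365  0.03906] [180.   -0.   14.8] [ 0.96  0.57 -1.48] [-0.052  0.122 -0.012] 0.242
```

View pics/top19c.png

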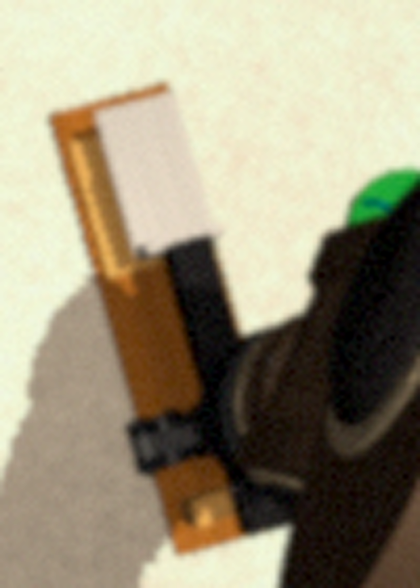

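View pics/wrist19.png

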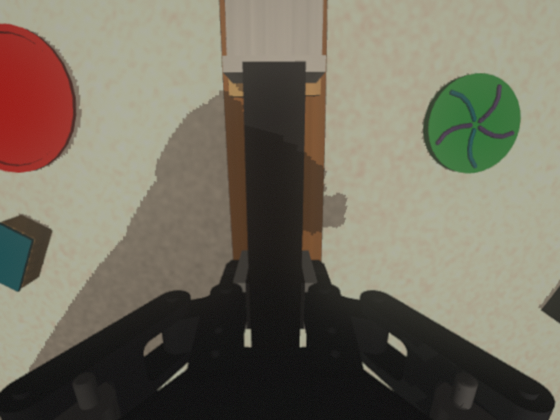

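Request:
apply_moves(series=[{"delta_pos": [0.6, -0.9, -3], "roll": -0.003}, {"delta_pos": [0.6, -0.9, -6], "roll": -0.0035}, {"delta_pos": [0, 0, -8], "roll": 0}, {"delta_pos": [0, 0, -8], "roll": 0}, {"delta_pos": [0, 0, -8], "roll": 0}, {"delta_pos": [0, 0, -7], "roll": 0}, {"delta_pos": [0, 0, -5], "roll": 0}, {"delta_pos": [0, 0, -3], "roll": 0}, {"delta_pos": [0, 0, 0], "roll": 0}])

```text
time: 42.6
tcp_pos: [0.5134, -0.2153, -0.0096]
eef_rot: [-180.0, 0.0, 14.4]
force: [-0.0, 1.3, -1.8]
opening: 0.243
```

```bash
python3 - <<'E'
from look import *
st()
p=snapshot("wrist");pickle.dump(p,open("wrist20.pkl","wb"));crop(p["img"],200,0,150,350,1.7,"pics/wrist20.png")
E
```

```text
42.6 [ 0.51341 -0.21528 -0.00964] [-1.7996e+02  3.0000e-02  1.4430e+01] [-0.03  1.3  -1.76] [-0.041  0.12   0.015] 0.243
```

View pics/wrist20.png

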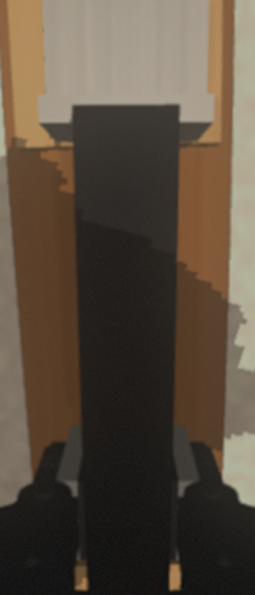

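Aligned over the rest, 5–6 mm above it. Lowering slowly.

Request:
apply_moves(series=[{"delta_pos": [0, 0, -2], "roll": 0}, {"delta_pos": [0, 0, -1.5], "roll": 0}, {"delta_pos": [0, 0, -1], "roll": 0}, {"delta_pos": [0, 0, -0.7], "roll": 0}, {"delta_pos": [0, 0, 0], "roll": 0}])

```text
time: 43.15
tcp_pos: [0.5136, -0.2154, -0.0145]
eef_rot: [-180.0, 0.0, 14.4]
force: [-0.2, -0.2, -2.4]
opening: 0.241
```

```bash
python3 s.py
```

```text
43.15 jig x,y,z -184.06 -372.81 -14.47 F 0.27 -0.18 -2.35 ty 0.118 [-0.02   0.116  0.057] [-1.7998e+02  1.0000e-02  1.4430e+01]
```

Request:
apply_moves(series=[{"delta_pos": [0, 0, -0.5], "roll": 0}, {"delta_pos": [0, 0, -0.5], "roll": 0}, {"delta_pos": [0, 0, 0], "roll": 0}])

```text
time: 43.45
tcp_pos: [0.5137, -0.2154, -0.0153]
eef_rot: [-180.0, -0.0, 14.4]
force: [-0.9, -0.3, -1.5]
opening: 0.245
```

```bash
python3 s.py
```

```text
43.45 jig x,y,z -183.94 -372.88 -15.32 F 0.96 -0.15 -1.51 ty 0.117 [-0.077  0.105 -0.016] [-179.99   -0.     14.42]
```

Request:
apply_moves(series=[{"delta_pos": [0, 0, -0.5], "roll": 0}, {"delta_pos": [0, 0, -0.4], "roll": 0}, {"delta_pos": [0, 0, 0], "roll": 0}])

```text
time: 43.75
tcp_pos: [0.5138, -0.2154, -0.0154]
eef_rot: [180.0, -0.0, 14.4]
force: [-3.3, 1.4, 4.4]
opening: 0.242
```

```bash
python3 s.py
```

```text
43.75 jig x,y,z -183.88 -372.9 -15.41 F 3.03 1.91 4.36 ty 0.498 [ 0.239  0.547 -0.04 ] [ 1.7999e+02 -3.0000e-02  1.4420e+01]
```

Request:
apply_moves(series=[{"delta_pos": [0, 0, 0], "roll": 0}, {"delta_pos": [0, 0, 0], "roll": 0}], squeeze=20)

```text
time: 43.95
tcp_pos: [0.5138, -0.2155, -0.0154]
eef_rot: [180.0, -0.0, 14.4]
force: [-2.7, 1.5, 5.3]
opening: 0.245
```

Request:
apply_moves(series=[{"delta_pos": [0, 0, 0], "roll": 0}, {"delta_pos": [0, 0, 0], "roll": 0}, {"delta_pos": [0, 0, 0], "roll": 0}, {"delta_pos": [0, 0, 0], "roll": 0}], fingers=0.55)

```text
time: 44.35
tcp_pos: [0.5137, -0.2154, -0.0164]
eef_rot: [-180.0, 0.0, 14.4]
force: [0.2, -0.0, 0.4]
opening: 0.551
```

Request:
apply_moves(series=[{"delta_pos": [0, 0, 2], "roll": 0}, {"delta_pos": [0, 0, 5], "roll": 0}, {"delta_pos": [0, 0, 8], "roll": 0}, {"delta_pos": [0, 0, 12], "roll": 0}, {"delta_pos": [0, 0, 16], "roll": 0}, {"delta_pos": [0, 0, 20], "roll": 0}, {"delta_pos": [0, 0, 25], "roll": 0}, {"delta_pos": [0, 0, 25], "roll": 0}, {"delta_pos": [0, 0, 25], "roll": 0}, {"delta_pos": [0, 0, 20], "roll": 0}, {"delta_pos": [0, 0, 10], "roll": 0}, {"delta_pos": [0, 0, 0], "roll": 0}])

```text
time: 45.55
tcp_pos: [0.5145, -0.2157, 0.1538]
eef_rot: [179.9, -0.1, 14.4]
force: [-0.2, -0.0, -0.5]
opening: 0.554
```

```bash
python3 - <<'E'
from look import *
st()
for n in ("top","side","wrist"):
    p=snapshot(n);pickle.dump(p,open(n+"21.pkl","wb"));cv2.imwrite(f"pics/{n}21.png",p["img"])
    if n=="top": cc(p["img"],150,140,250,130,3,"pics/top21c.png");cc(p["img"],160,145,60,55,10,"pics/top21j.png")
    if n=="side": cc(p["img"],170,130,110,90,7,"pics/side21c.png")
E
```

```text
45.55 [ 0.51454 -0.21575  0.15376] [ 1.799e+02 -1.500e-01  1.443e+01] [-0.2  -0.01 -0.46] [ 0.011  0.012 -0.056] 0.554
```

View pics/top21c.png

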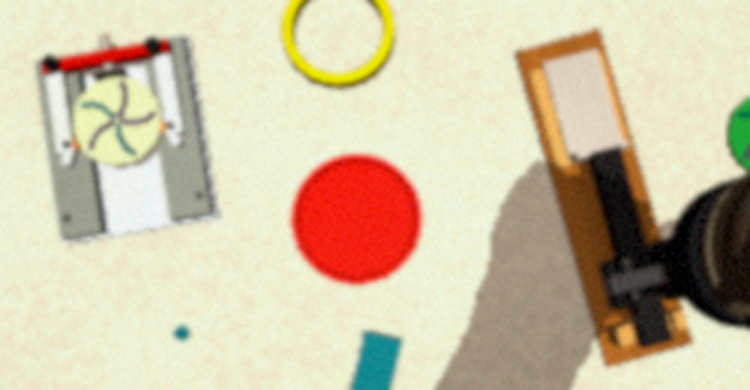

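View pics/side21c.png

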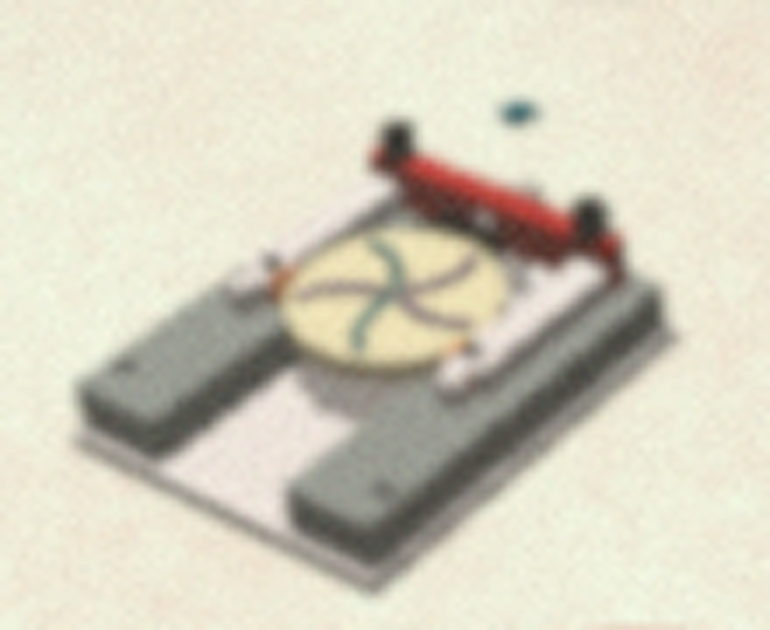

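View pics/wrist21.png

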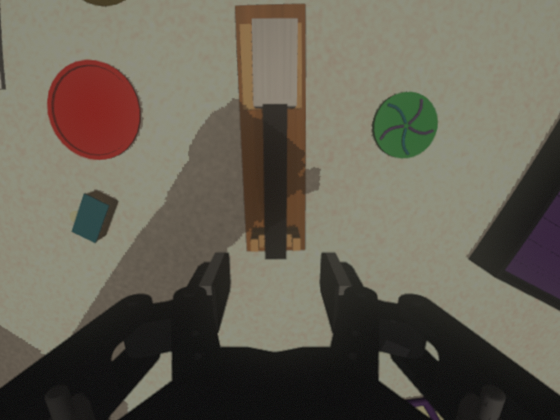

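View pics/top21j.png

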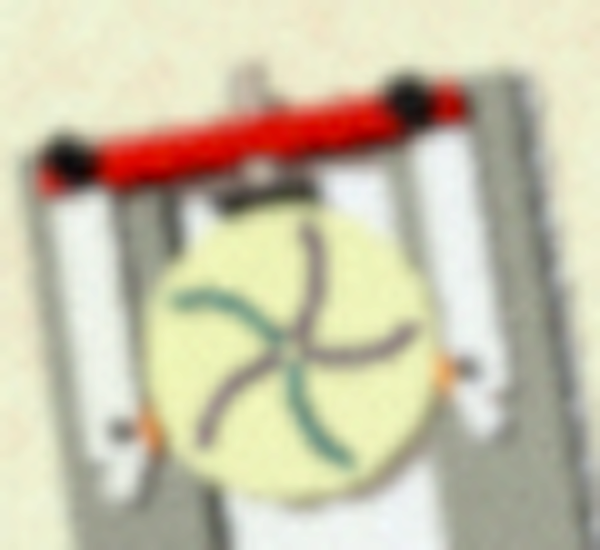

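```bash
python3 -c "
from plant import *
print(sign_off())"
```

```text
the job is handed in; nothing more can be done
None
```

I carried the medallion level on the scraper to the jig, pushed it between the rollers to the black stop and held it there. Then I drew the blade out, laid the scraper back on its rest and let go. The job is handed in at about 46 s of the 72 s allowed.

**Pressing:** I felt the stop just after 33.4 s. Readings while holding, from 33.9 to 35.0 s, were 6.3, 6.8, 6.8, 6.8 and 8.1 N. The last is slightly over 8 N and well under the 11 N chipping limit. The wrist torque held steady over that time, so I take the 8.1 N as sensor noise.

**Last pictures:** The medallion lies flat against the stop, in the same place as before the blade was drawn out. The scraper lies on its bed and between the rest's ears, and the gripper is open and well above it. The lid and block look unmoved. I only saw part of the tape, and it looked in place. I did not measure any of the three.

**What went wrong or disagreed:**
- **First grasp missed:** The fingertips sit about 42 mm above the reported TCP, so the fingers shut above the handle without touching it. I corrected this from the camera pictures.
- **Last joint at its limit:** On the way to the jig it reached 180° and left the scraper leaning about 1.7° sideways. I made a slow full turn over the table with the medallion aboard, brought the lean back to about 0°, and turned back the other way on the return. The medallion stayed on the blade.
- **Camera calibration:** The side and top cameras placed the jig about 2 to 4 mm apart, so I aligned the medallion to the jig within the same picture.

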